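Set up the dip station

TASK

Set up the dip station for service. Stack all the clean dip pots upright, one on top of another, between the guide rods of the spring dispenser, whose plate sinks under their weight. On the condiment tray, slide the pepper mill into the row between the mustard jar and the salt shaker so that it parts them and all three stand upright on the tray floor; then push the loaded tray along the worktop into its runners until it is fully home against the rear stop. Leave the squeeze bottle and the wine glass alone.

Things in the scene. Friction and masses are not known exactly. Their poses are not given: they have to be found in the camera images.
- pot_0_mid (a point): white porcelain dip pot, open top, straight wall 60 mm across and 28 mm high with a 3 mm foot ring (39 mm across), wall 3.5 mm, about 0.12 kg (the weight varies by 15 %); the point is its centre, 14 mm above its underside; z is up when it stands upright. Stacked pots nest 3 mm, so each adds 25 mm. May be absent
- pot_1_mid (a point): white porcelain dip pot, open top, straight wall 60 mm across and 28 mm high with a 3 mm foot ring (39 mm across), wall 3.5 mm, about 0.12 kg (the weight varies by 15 %); the point is its centre, 14 mm above its underside; z is up when it stands upright. Stacked pots nest 3 mm, so each adds 25 mm. May be absent
- pot_2_mid (a point): white porcelain dip pot, open top, straight wall 60 mm across and 28 mm high with a 3 mm foot ring (39 mm across), wall 3.5 mm, about 0.12 kg (the weight varies by 15 %); the point is its centre, 14 mm above its underside; z is up when it stands upright. Stacked pots nest 3 mm, so each adds 25 mm. May be absent
- pot_3_mid (a point): white porcelain dip pot, open top, straight wall 60 mm across and 28 mm high with a 3 mm foot ring (39 mm across), wall 3.5 mm, about 0.12 kg (the weight varies by 15 %); the point is its centre, 14 mm above its underside; z is up when it stands upright. Stacked pots nest 3 mm, so each adds 25 mm. May be absent
- pot_4_mid (a point): white porcelain dip pot, open top, straight wall 60 mm across and 28 mm high with a 3 mm foot ring (39 mm across), wall 3.5 mm, about 0.12 kg (the weight varies by 15 %); the point is its centre, 14 mm above its underside; z is up when it stands upright. Stacked pots nest 3 mm, so each adds 25 mm. May be absent
- pot_5_mid (a point): white porcelain dip pot, open top, straight wall 60 mm across and 28 mm high with a 3 mm foot ring (39 mm across), wall 3.5 mm, about 0.12 kg (the weight varies by 15 %); the point is its centre, 14 mm above its underside; z is up when it stands upright. Stacked pots nest 3 mm, so each adds 25 mm. May be absent
- dispenser_axis (a point): foot of the upright axis of the self-levelling dispenser, on the worktop, z up. Fixed. Four upright rods, 6 mm thick, stand 36.5 mm from the axis at 40, 140, 220 and 320 degrees from the dispenser's x axis (bore 67 mm), straight to 185 mm, flared out to 205 mm above the worktop
- mast_foot (a point): spring mast of the dispenser, 60 mm wide and 211 mm high, origin at its foot, 67 mm along the dispenser's +x axis; its face is 49 mm from the axis. The base plate, 8 mm thick, reaches 57 mm in front of the axis, 93 mm behind it and 50 mm to each side. The free ways for fingers beside a pot are along the dispenser's +y and -y
- plate_lift (a joint): how far the dispenser's round plate (56 mm across) has sunk, in m: 0 when empty, its top then 170 mm above the worktop; grows downwards, at most 0.156. Soft damped spring, 47 N/m: each pot sinks it by about its stacked height of 25 mm, so the top of the stack stays at about the same height
- tray_mid (a point): centre of the inner floor (3 mm thick) of the steel condiment tray; z up, x from its front (handle side) to its back. 90 mm deep in x, 190 mm wide in y; walls 2 mm, 34 mm high at back and sides, front lip only 11 mm. A 10 mm flange along each side, 7 to 11 mm above the worktop, makes it 210 mm wide. Loose, about 0.6 kg; slides on the worktop
- tray_handle (a point): middle of the tray's handle, a round bar 9 mm thick and 80 mm long in the tray's y, 34 mm in front of the front lip (79 mm in front of the tray's centre), its axis 15 mm above the worktop; same axes as the tray
- home (a point): where tray_mid lies when the tray is fully home; x is the direction in which the tray is pushed in. Fixed. Two low steel channels, 216 mm apart inside and 19 mm high, whose lips cover the tray's flanges, begin 57 mm in front of this point; their mouths flare to 234 mm apart, 78 mm in front. No floor
- rear_stop (a point): middle of the front face of the runners' rear stop, 45 mm behind home, against which the tray's back comes to lie; the stop is 28 mm high; same axes as home
- mustard_jar_mid (a point): centre (45 mm above its underside) of the mustard jar, about 62 mm across and 90 mm high, 0.35 kg, yellow lid; it stands loose on the tray; z up
- salt_shaker_mid (a point): centre (45 mm above its underside) of the glass salt shaker, 44 mm across and 90 mm high, 0.1 kg; it stands loose on the tray beside the mustard jar, with a gap of 38 to 46 mm between them; which of them is at the left varies; z up
- pepper_mill_mid (a point): centre (85 mm above its underside) of the turned wooden pepper mill, 170 mm high, about 0.18 kg; round, 58 mm across at its widest, with a ball-shaped head about 49 mm across at 140 mm above its underside and a small metal knob on top; it stands on the worktop; z up
- squeeze_bottle: bystander: pale plastic squeeze bottle, 58 mm across, 195 mm high, origin at the centre of its underside
- tasting_glass: bystander: stemmed wine glass, 81 mm across, 202 mm high, origin at the centre of its underside
Mind the look-alikes: they are no part of the job. What is shaped like the part that bears pot_0_mid but red or turquoise is not meant.

How it is judged:
On the way, in this order (a step that is already met when the one before it is completed fails the run):
1. the pepper mill stands on the tray between the mustard jar and the salt shaker, while the tray is still outside its runners (z of mustard_jar_mid in the frame of tray_mid between 0.039 and 0.051 m and x of mustard_jar_mid in the frame of tray_mid between -0.028 and 0.028 m and angle between each of mustard_jar_mid, salt_shaker_mid, pepper_mill_mid's own z axis and vertical below 0.12 rad and z of salt_shaker_mid in the frame of tray_mid between 0.039 and 0.051 m and x of salt_shaker_mid in the frame of tray_mid between -0.028 and 0.028 m and z of pepper_mill_mid in the frame of tray_mid between 0.079 and 0.091 m and x of pepper_mill_mid in the frame of tray_mid between -0.028 and 0.028 m and y of pepper_mill_mid in the frame of tray_mid between -0.038 and 0.038 m and horizontal distance between mustard_jar_mid and salt_shaker_mid above 0.085 m and x of tray_mid in the frame of home below -0.04 m), for 0.3 s.
2. the loaded tray is fully home in its runners (z of mustard_jar_mid in the frame of tray_mid between 0.039 and 0.051 m and x of mustard_jar_mid in the frame of tray_mid between -0.028 and 0.028 m and angle between each of mustard_jar_mid, salt_shaker_mid, pepper_mill_mid's own z axis and vertical below 0.12 rad and z of salt_shaker_mid in the frame of tray_mid between 0.039 and 0.051 m and x of salt_shaker_mid in the frame of tray_mid between -0.028 and 0.028 m and z of pepper_mill_mid in the frame of tray_mid between 0.079 and 0.091 m and x of pepper_mill_mid in the frame of tray_mid between -0.028 and 0.028 m and y of pepper_mill_mid in the frame of tray_mid between -0.038 and 0.038 m and horizontal distance between mustard_jar_mid and salt_shaker_mid above 0.085 m and x of tray_mid in the frame of home between -0.006 and 0.004 m and y of tray_mid in the frame of home between -0.006 and 0.006 m and angle between the x axis of tray_mid and the x axis of home, either way round below 0.05 rad and height (world z) of tray_mid below 0.008 m), for 0.3 s.
At the end, for the whole second after the job is handed in: every present pot rests upright (within 10 degrees) in the dispenser, within 10 mm of its axis, the plate sunk by over 60 mm; the tray is home (within 6 mm, 3 degrees); mill, jar and shaker stand upright on its floor, the mill between the other two (these over 85 mm apart) (all of step 2 and horizontal distance between each of pot_0_mid, pot_1_mid, pot_2_mid, pot_3_mid, pot_4_mid, pot_5_mid and dispenser_axis below 0.01 m and angle between each of pot_0_mid, pot_1_mid, pot_2_mid, pot_3_mid, pot_4_mid, pot_5_mid's own z axis and vertical below 0.17 rad and height (world z) of pot_0_mid between 0.025 and 0.23 m and linear speed of each of pot_0, pot_1, pot_2, pot_3, pot_4, pot_5, pepper_mill, tray below 0.02 m/s and height (world z) of pot_1_mid between 0.025 and 0.23 m and height (world z) of pot_2_mid between 0.025 and 0.23 m and height (world z) of pot_3_mid between 0.025 and 0.23 m and height (world z) of pot_4_mid between 0.025 and 0.23 m and height (world z) of pot_5_mid between 0.025 and 0.23 m and value of joint plate_lift above 0.06 m); the robot touches nothing.
It fails at once if the squeeze bottle or the wine glass is shifted by more than 30 mm or tipped (distance of any of squeeze_bottle, tasting_glass from where it was at the start of the episode above 0.03 m or angle between any of squeeze_bottle, tasting_glass's own z axis and vertical above 0.4 rad).
Of pot_0, pot_1, pot_2, pot_3, pot_4, pot_5 only 4 to 6 are there at a start; the rules pass over those that are not, and their reading is None.
At some moment in a run one of pot_0, pot_1, pot_2, pot_3, pot_4, pot_5 may be knocked a few centimetres aside while the robot is not near it.
Once in a run the grip may slacken for a moment while it holds something.
It also fails if it takes over 210 s, if anything falls off the work surface, if the arm or the gripper's body presses on something with over 40 N, if the wrist force passes 120 N, or if a joint passes its speed limit or range.

ROBOT

A 6-joint arm with a two-finger parallel gripper is mounted at the origin on a cart in front of the work surface, level with it; the furniture and walls round the work are solid. World frame = base frame: x ahead of the robot, y to its left, z up, the work surface at z = 0. Lengths are in m, angles in rad, forces in N, time in s.
With the tool pointing down it reaches from about 0.35 to 0.85 m from the base axis. Payload 8.1 kg.
Tool frame: the origin (TCP) lies at the very end of the fingers, on their centre line; the grasp point (between the pads) lies 19 mm behind it; z points along the fingers, y is the line along which they close (so a half turn about z gives the same grasp; the last joint's range is limited). The gripper opens to 93 mm and grips with 3 to 60 N. Pads are 15 mm wide; open, the fingers measure 128 mm over their backs; the gripper's body (75 mm by 188 mm) begins 65 mm behind the grasp point.
Start: joints at [-0.085, 0.13, 1.488, -0, 1.523, -0.085], TCP at [0.6, 0, 0.219] pointing down, gripper open.
Joint ranges: [-2.96, 2.96], [-0.89, 2.26], [0.02, 2.5], [-1.34, 4.48], [0, 2.73], [-2.66, 2.66]. Speed limits (rad/s): [2.39, 2.39, 2.79, 3.14, 3.14, 3.14].

INTERFACE

Orientations are given as a rotation vector (axis times angle).
In Python, from plant import read_state, eyes, workorder gives the robot as it stands. The module is installed in compiled form; this text tells all that it offers.
- The arm moves only by the tool play_rows, never from a script. Its argument "targets" is one flat list of numbers, 4 for each row, row after row: the shift along the tool's x, y, z in cm, then the turn about the tool's z in degrees. In form: [dx, dy, dz, roll, dx, dy, dz, roll, ...]. A call has 1 to 8 rows; each row is the pose to reach, as a shift and turn from the pose commanded when the call began, along the tool's axes at that moment; what a row does not reach only later rows make up. A row lasts 1/12 s, in which the tool goes at most 41.7 mm and 7.16 degrees, less where a joint would pass 70% of its speed; a pose out of reach is approached as far as the arm can. A call with a gripper value outside its range is refused whole. "grip" is the finger opening in cm, from 0 to 9.3, set as the call begins (left out, the last holds). The fingers move at their own pace and stop on an object; "grip_force" is the grip in N (left out, the last holds). Time passes only in rows, so rows that repeat a pose let the fingers close. It gives the time, the measured TCP pose, the force, the opening and the grip force at its end, in the units of the state.
- read_state(): the state, without advancing time (a new reading comes with each control period).
- eyes.read_camera(name): name is "scene" or "side" or "wrist"; returns a dict with "image" (400x640x3 uint8, red, green, blue), "vfov" (degrees; the focal length in pixels is half the picture's height over the tangent of half this angle, whatever the lens; pixels are square), "cx", "cy" (the principal point, pixels), "cam_to_world" (4x4, takes a point from camera to world coordinates); the wrist camera has in their place "T_tool_cam" (4x4, takes a point from camera to tool coordinates, whose origin is the TCP and whose axes are the flange's). Camera axes: x right, y up, looking along -z (the intrinsics and any distortion apply to the point x, -y, -z); pixel columns grow to the right and rows downward; lengths in m; the calibration is good to about 2 mm. A picture is of the moment at which its call begins: read the wrist's pose just before it. There is no depth.
- workorder.close_job(): hands the job in; it is judged then, once.
The state is a dict: "t": time; "q": joint angles; "dq": joint speeds; "joint_torque": joint torques, N m; "tool_pos": TCP position; "orientation": TCP orientation; "force": force on the tool from outside, world axes, zero at the start; "wrist_torque": the same for the moment, N m; "opening": finger opening in m; "gripper_force": force on a finger pad.
Only numpy, scipy, OpenCV 4.12 (cv2) and the standard library are available. Lean on these libraries where they do the work, as an engineer would, in place of code of your own. Each camera call takes 0.05 s, during which the arm holds its last target. There are 200 camera calls.

## Working session

There is one attempt and no reset: what is moved stays moved. The work goes in short steps, Python scripts to look and compute and a tool call to move; the robot and the scene stay as the last step left them, time stands still between calls to the robot, and variables do not carry over. Pictures are saved under pics/ and viewed, at most 14 in all, crops included, and the job is handed in when it is done.

Besides the shell and the picture viewer there is one more tool, called after ">>>" as a command line: name --argument value ..., lists and objects as JSON in quotes. play_rows: Moves the arm, as the interface text tells. Its arguments: {"type":"object","properties":{"targets":{"type":"array"},"grip":{"type":"number"},"grip_force":{"type":"number"}},"required":["targets"]}

```bash
mkdir -p pics; ls
python3 - <<'E'
from plant import read_state, eyes
import cv2,numpy as np
s=read_state();print({k:np.round(v,3) for k,v in s.items()})
for n in("scene","side","wrist"):
    d=eyes.read_camera(n);cv2.imwrite(f"pics/{n}0.png",d["image"][:,:,::-1])
    print(n,{k:(np.round(v,4).tolist() if k!="image" else 0) for k,v in d.items() })
E
```

```text
pics
{'t': np.float64(0.0), 'q': array([-0.085,  0.131,  1.489, -0.   ,  1.523, -0.085]), 'dq': array([ 0.001, -0.001,  0.001,  0.001,  0.   ,  0.001]), 'joint_torque': array([-2.0000e-03, -5.5985e+01, -4.9176e+01,  7.7000e-02,  3.6000e-02,
       -0.0000e+00]), 'tool_pos': array([0.599, 0.   , 0.218]), 'orientation': array([-2.22e+00, -2.22e+00,  2.00e-03]), 'force': array([0.376, 0.959, 0.217]), 'wrist_torque': array([-0.032,  0.003,  0.036]), 'gripper_force': np.float64(0.0), 'opening': np.float64(0.093)}
scene {'image': 0, 'vfov': 47.1198, 'cx': 319.0277, 'cy': 198.6025, 'cam_to_world': [[0.5244, 0.5179, -0.6758, -0.6096], [-0.8511, 0.2975, -0.4325, -0.7111], [-0.0229, 0.802, 0.5969, 1.0938], [0.0, 0.0, 0.0, 1.0]]}
side {'image': 0, 'vfov': 48.4879, 'cx': 323.6697, 'cy': 198.5092, 'cam_to_world': [[-0.9168, 0.2618, -0.3016, 0.0481], [-0.3993, -0.5926, 0.6995, 0.975], [0.0044, 0.7618, 0.6478, 1.0541], [0.0, 0.0, 0.0, 1.0]]}
wrist {'image': 0, 'vfov': 62.3923, 'cx': 317.8277, 'cy': 196.3974, 'T_tool_cam': [[0.0004, 0.9696, 0.2446, 0.0673], [1.0, -0.0002, -0.0008, -0.0009], [-0.0008, 0.2446, -0.9696, -0.1649], [0.0, 0.0, 0.0, 1.0]]}
```

View images.

View pics/scene0.png

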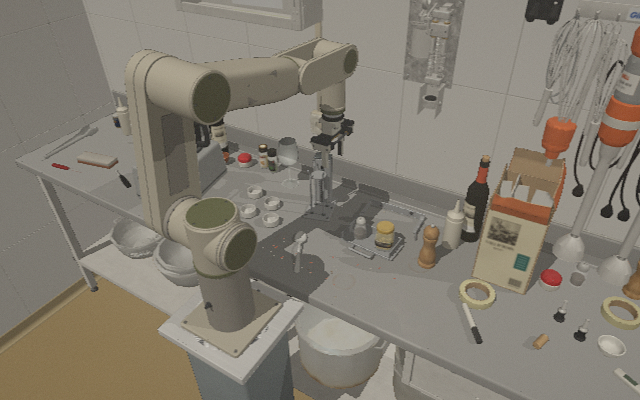

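View pics/side0.png

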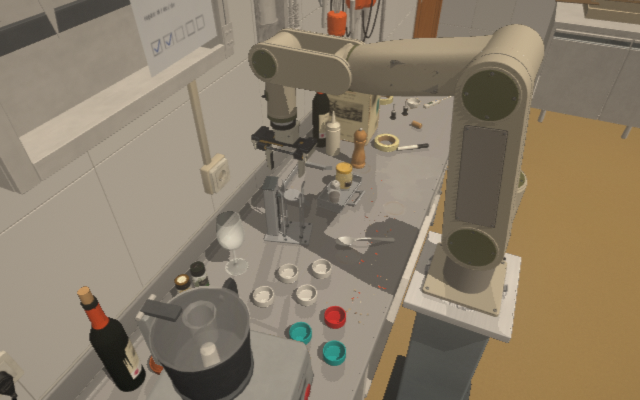

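Scene shows white pots at px (255,192),(249,211),(272,203),(270,220), the tray near (378,242), the mill at (428,246) and the bottle at (455,225). Side shows the pots at (288,272),(321,268),(263,296),(306,294), red (335,317) and turquoise (301,333),(334,353), the dispenser at (290,215) and the glass at (231,245). The scene also has a white dish at (612,345) that I need to check.

```bash
cat > h.py <<'E'
import numpy as np,cv2
from plant import read_state,eyes
from scipy.spatial.transform import Rotation as R
def cam(n):
    s=read_state();d=eyes.read_camera(n)
    if n=="wrist":
        T=np.eye(4);T[:3,:3]=R.from_rotvec(s["orientation"]).as_matrix();T[:3,3]=s["tool_pos"]
        d["cam_to_world"]=T@d["T_tool_cam"]
    d["f"]=200/np.tan(np.radians(d["vfov"]/2));return d
def ray(d,u,v):
    r=d["cam_to_world"][:3,:3]@np.array([(u-d["cx"])/d["f"],-(v-d["cy"])/d["f"],-1]);return d["cam_to_world"][:3,3],r/np.linalg.norm(r)
def onz(d,u,v,z):
    o,r=ray(d,u,v);return o+r*(z-o[2])/r[2]
def tri(*dp):
    A=0;b=0
    for d,u,v in dp:
        o,r=ray(d,u,v);P=np.eye(3)-np.outer(r,r);A=A+P;b=b+P@o
    p=np.linalg.solve(A,b);res=[np.linalg.norm(np.cross(ray(d,u,v)[1],p-ray(d,u,v)[0])) for d,u,v in dp];return p,max(res)
def proj(d,p):
    c=np.linalg.inv(d["cam_to_world"])@np.append(p,1);return d["cx"]-d["f"]*c[0]/c[2],d["cy"]+d["f"]*c[1]/c[2]
def save(d,name,box=None,k=1):
    im=d["image"][:,:,::-1]
    if box: im=im[box[1]:box[3],box[0]:box[2]]
    cv2.imwrite("pics/"+name,cv2.resize(im,None,fx=k,fy=k,interpolation=cv2.INTER_CUBIC))
E
python3 - <<'E'
from h import *
a=cam("scene");b=cam("side")
for (p,q) in [((255,191),(321,267)),((249,210),(288,271)),((272,203),(306,293)),((270,219),(263,295)),((255,191),(263,295)),((249,210),(306,293)),((255,191),(288,271)),((270,219),(321,267)),((612,345),(413,103)),((428,246),(359,148)),((385,226),(344,170))]:
    print(p,q,*[np.round(x,3) for x in tri((a,*p),(b,*q))])
for q in [(288,271),(321,267),(306,293),(263,295)]: print(np.round(onz(b,*q,.025),3))
for q in [(255,191),(249,210),(272,203),(270,219)]: print(np.round(onz(a,*q,.025),3))
save(a,"c1.png",(200,130,500,290),2.6);save(b,"c2.png",(200,120,420,380),2.3)
E
```

```text
(255, 191) (321, 267) [0.393 0.22  0.118] 0.019
(249, 210) (288, 271) [0.444 0.252 0.04 ] 0.039
(272, 203) (306, 293) [0.455 0.222 0.002] 0.041
(270, 219) (263, 295) [ 0.549  0.258 -0.098] 0.022
(255, 191) (263, 295) [0.52  0.318 0.02 ] 0.001
(249, 210) (306, 293) [0.41  0.262 0.019] 0.001
(255, 191) (288, 271) [0.462 0.26  0.082] 0.004
(270, 219) (321, 267) [0.407 0.158 0.021] 0.001
(612, 345) (413, 103) [ 0.422 -0.962  0.027] 0.006
(428, 246) (359, 148) [ 0.498 -0.415  0.078] 0.0
(385, 226) (344, 170) [ 0.502 -0.256  0.085] 0.007
[0.491 0.215 0.025]
[0.407 0.16  0.025]
[0.407 0.267 0.025]
[0.516 0.322 0.025]
[0.516 0.313 0.025]
[0.406 0.256 0.025]
[0.486 0.206 0.025]
[0.403 0.154 0.025]
```

View pics/c1.png

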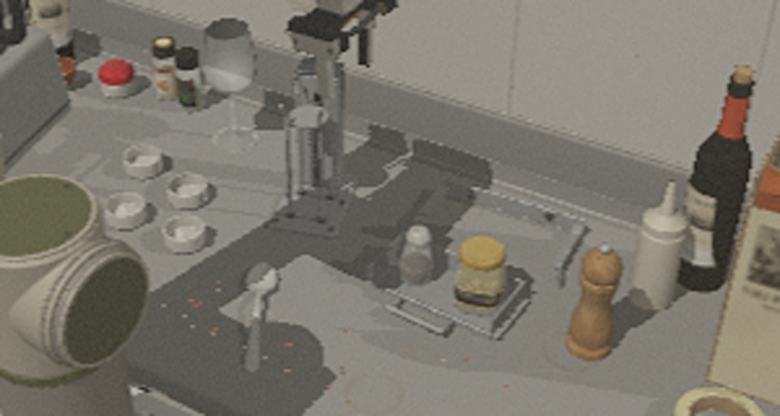

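View pics/c2.png

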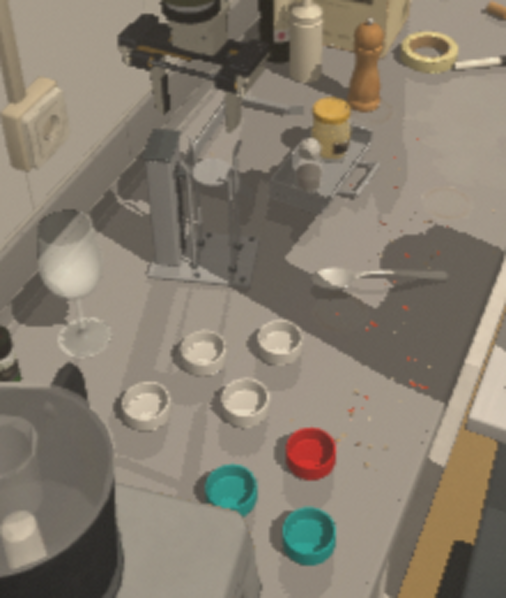

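Both crops show only four white pots. The turquoise and red ones stay, and the far white dish at y≈-0.96 is out of reach, so it isn't a pot. The shaker is left of the jar, and the mill is free at about (0.50,-0.415). Now a closer look from the wrist over the tray.

>>> play_rows --targets '[0,0,-4,0,0,0,-8,0,-4,-2,-12,0,-8,-4,-12,0,-12,-6,-12,0,-16,-8,-12,0,-20,-10,-12,0,-20,-10,-12,0]'

```text
t: 0.92
tool_pos: [0.4982, -0.2028, 0.3389]
orientation: [2.223, 2.219, -0.001]
force: [-0.4, -0.0, 1.1]
opening: 0.0927
gripper_force: 0.0
```

Run:
```python
from h import *
d=cam("wrist");save(d,"w1.png",None,1.25);np.save("w1.npy",d,allow_pickle=True)
print(read_state()["tool_pos"],read_state()["orientation"])
```

```text
[ 0.49685093 -0.20592701  0.3387977 ] [ 2.22530811  2.21593665 -0.00444057]
```

View pics/w1.png

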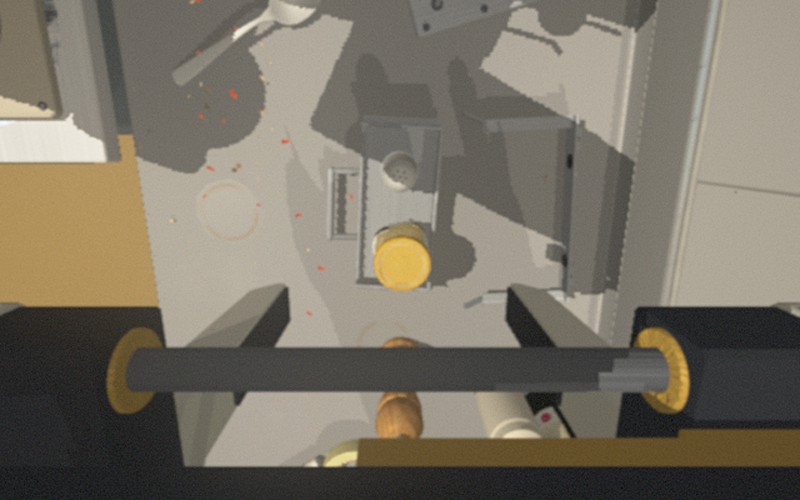

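The wrist picture shows tray back corners at about (440,122) and (432,288) in the 1.25x image. The handle bar is at x≈331, rows 167–240, shaker top (400,172), jar lid (402,263), runner stop x≈572, and mill head (400,412). I'll zoom in for precise picks.

Run:
```python
from h import *
d=cam("wrist");np.save("w1.npy",d,allow_pickle=True);save(d,"w2.png",(250,85,480,255),3.4)
```

```text
(no output)
```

View pics/w2.png

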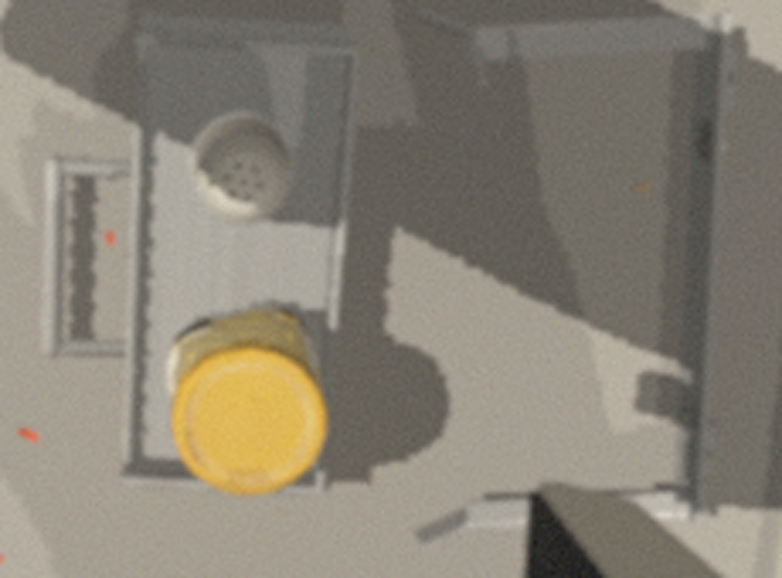

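Run:
```python
from h import *
d=np.load("w1.npy",allow_pickle=True).item()
for n,z,ps in [("handle",.015,[(55,170),(47,347)]),("lip",.011,[(143,45),(128,478)]),("back",.034,[(350,52),(322,488)]),("stop",.028,[(712,40),(690,505)]),
 ("Lrun",.019,[(480,58),(700,45)]),("Lrunout",.019,[(480,30),(712,20)]),("Rrun",.019,[(470,497),(690,490)]),("Rrunout",.019,[(470,525),(690,515)]),("Rflare",.019,[(418,535)]),("shaker",.090,[(243,165)]),("jar",.093,[(249,420)])]:
    P=[onz(d,250+x/3.4,85+y/3.4,z)[:2] for x,y in ps];print(n,np.round(P,4).tolist(),end=" ")
    if len(P)>1: v=P[0]-P[1];print("mid",np.round((P[0]+P[1])/2,4),"len",np.linalg.norm(v).round(4),"dir",np.degrees(np.arctan2(v[1],v[0])).round(2))
    else: print()
```

```text
handle [[0.4208, -0.1703], [0.4139, -0.248]] mid [ 0.4174 -0.2091] len 0.078 dir 84.95
lip [[0.4594, -0.1189], [0.448, -0.3112]] mid [ 0.4537 -0.215 ] len 0.1926 dir 86.61
back [[0.5442, -0.1228], [0.536, -0.3081]] mid [ 0.5401 -0.2154] len 0.1855 dir 87.46
stop [[0.6916, -0.1185], [0.7022, -0.319]] mid [ 0.6969 -0.2187] len 0.2008 dir 93.02
Lrun [[0.5997, -0.1249], [0.6905, -0.1201]] mid [ 0.6451 -0.1225] len 0.0909 dir -176.95
Lrunout [[0.5992, -0.1138], [0.6945, -0.1102]] mid [ 0.6468 -0.112 ] len 0.0954 dir -177.85
Rrun [[0.605, -0.3181], [0.7053, -0.3151]] mid [ 0.6552 -0.3166] len 0.1003 dir -178.27
Rrunout [[0.6057, -0.3318], [0.7065, -0.3273]] mid [ 0.6561 -0.3295] len 0.1009 dir -177.42
Rflare [[0.5819, -0.3366]] 
shaker [[0.5006, -0.1638]] 
jar [[0.5028, -0.2592]]
```

Home is about (0.653,-0.220) at yaw +2.7°, and the tray is about (0.4965,-0.2145) at yaw -3°. The jar is (0.503,-0.259) and the shaker (0.501,-0.164), 95 mm apart, which matches the text. Next I look at the mill from above.

>>> play_rows --targets '[-4,0,0,0,-8,-1,0,0,-12,-2,0,0,-16,-2,0,0,-20,-2,0,0,-20,-2,0,0,-20,-2,0,0]'

```text
t: 1.6
tool_pos: [0.4797, -0.4011, 0.3367]
orientation: [-2.222, -2.217, -0.0]
force: [0.7, -0.5, -0.4]
opening: 0.0929
gripper_force: 0.0
```

Run:
```python
from h import *
d=cam("wrist");np.save("w3.npy",d,allow_pickle=True);save(d,"w3.png",(140,0,540,290),2)
a=cam("scene");b=cam("side");save(a,"w3s.png",(400,180,520,300),5)
np.save("a3.npy",a,allow_pickle=True);np.save("b3.npy",b,allow_pickle=True)
print(read_state()["tool_pos"])
```

```text
[ 0.48072547 -0.39863823  0.33895443]
```

View pics/w3.png

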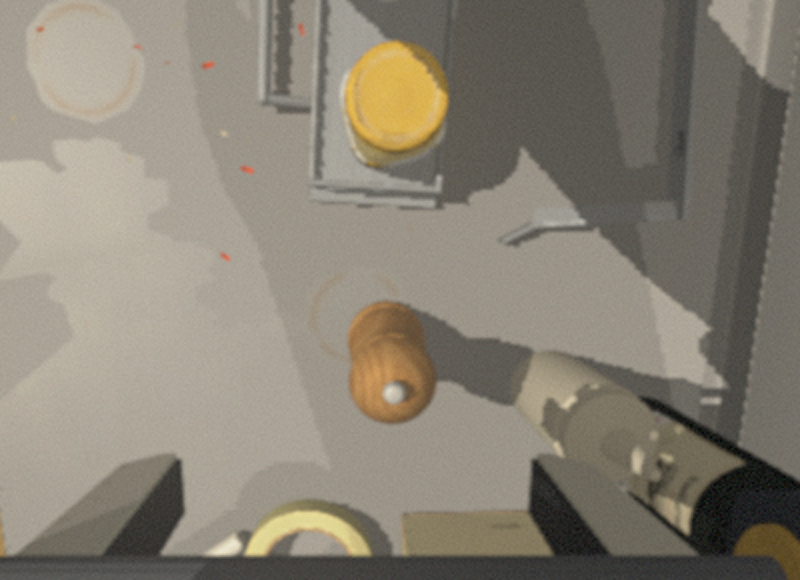

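View pics/w3s.png

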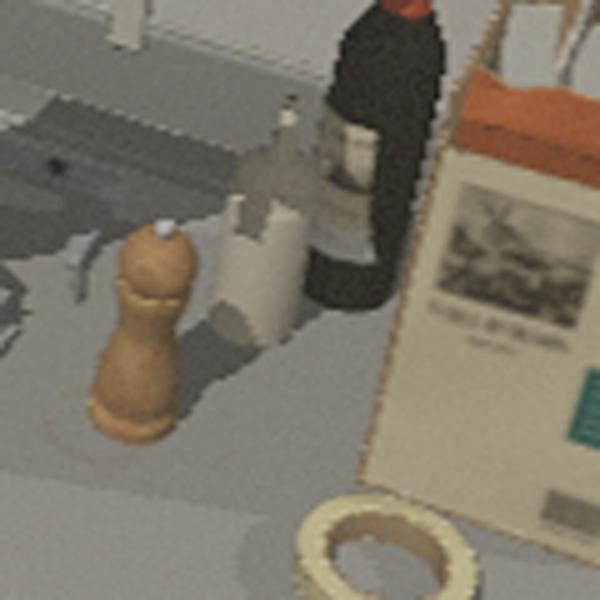

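Wrist: knob at raw (338,196), base near (333,165), and the bottle's base edge around raw (397,187). Scene: knob at raw (433,225.6). The mill is widest at its base.

Run:
```python
from h import *
w,a,b=[np.load(f,allow_pickle=True).item() for f in("w3.npy","a3.npy","b3.npy")]
print("knob",tri((w,338,196),(a,433,225.6)), onz(w,338,196,.168))
p=tri((w,338,196),(a,433,225.6))[0];print("side pred",proj(b,p))
im=w["image"];hsv=cv2.cvtColor(im,cv2.COLOR_RGB2HSV);m=cv2.inRange(hsv,(5,110,60),(20,255,255));m[:140]=0;m[230:]=0
n,l,st,ce=cv2.connectedComponentsWithStats(m);i=1+np.argmax(st[1:,4]);print(st[i],ce[i])
# head circle: centre ~ at (crop 393,378)
print("head",onz(w,140+393/2,378/2,.14))
print("base from",onz(w,140+386/2,340/2,.02),"base top edge",onz(w,140+386/2,301/2,.01))
print("bottle base edge",onz(w,140+513/2,385/2,.01),onz(w,140+545/2,349/2,.01))
print("bottle top scene/..",onz(a,400+290/5,180+118/5,.195), "base front scene",onz(a,400+262/5,180+345/5,0))
print("mill base scene L,R,front",onz(a,400+88/5,180+405/5,.01),onz(a,400+177/5,180+415/5,.01),onz(a,400+132/5,180+442/5,0))
```

```text
knob (array([ 0.5004009 , -0.4190902 ,  0.16351006]), np.float64(0.0008424787066881625)) [ 0.49975007 -0.41719074  0.168     ]
side pred (np.float64(360.0013232308569), np.float64(128.52748369674765))
[    0   140   135    90 11478] [ 63.75196027 185.21048963]
head [ 0.49967861 -0.41605335  0.14      ]
base from [ 0.50094522 -0.41449244  0.02      ] base top edge [ 0.50112882 -0.38693466  0.01      ]
bottle base edge [ 0.59883675 -0.45111949  0.01      ] [ 0.62142073 -0.42324373  0.01      ]
bottle top scene/.. [ 0.60701736 -0.45965145  0.195     ] base front scene [ 0.61041153 -0.4702427   0.        ]
mill base scene L,R,front [ 0.48520771 -0.39231445  0.01      ] [ 0.505912   -0.44628732  0.01      ] [ 0.47747473 -0.42722916  0.        ]
```

>>> play_rows --targets '[-1.75,1.95,2,0,-1.75,1.95,6,0,-1.75,1.95,10,0,-1.75,1.95,14,0,-1.75,1.95,18,0,-1.75,1.95,20.5,0,-1.75,1.95,21.6,0,-1.75,1.95,21.6,0]'

```text
t: 2.42
tool_pos: [0.4987, -0.4147, 0.1198]
orientation: [-2.216, -2.22, -0.0]
force: [0.3, -0.3, -1.0]
opening: 0.0931
gripper_force: 0.0
```

>>> play_rows --targets '[0,0,0,0,0,0,0,0,0,0,0,0,0,0,0,0,0,0,0,0,0,0,0,0,0,0,0,0,0,0,0,0]' --grip 3 --grip_force 30

```text
t: 3.08
tool_pos: [0.4995, -0.4176, 0.1229]
orientation: [2.221, 2.221, -0.0]
force: [0.2, -0.1, 0.8]
opening: 0.0469
gripper_force: 30.0
```

>>> play_rows --targets '[0,0,-1.5,0,0,-1.5,-3,0,1,-4.5,-3,0,4,-6.95,-3,0,8,-6.95,-3,0,12,-6.95,-3,0,16,-6.95,-3,0,19,-6.95,-3,0]'

```text
t: 3.75
tool_pos: [0.429, -0.2248, 0.152]
orientation: [-2.221, -2.22, -0.001]
force: [0.2, 1.8, -3.3]
opening: 0.0467
gripper_force: 30.0
```

>>> play_rows --targets '[1.5,0,0,0,2.35,0,0,0,2.35,1,0,0,2.35,2,0,0,2.35,2.8,0,0,2.35,2.8,0.5,0,2.35,2.8,1.2,0,2.35,2.8,1.2,0]'

```text
t: 4.42
tool_pos: [0.457, -0.2039, 0.1384]
orientation: [-2.22, -2.219, 0.001]
force: [-1.3, 0.9, -2.8]
opening: 0.0468
gripper_force: 30.0
```

Run:
```python
from h import *
a=cam("scene");b=cam("side");w=cam("wrist")
A=cv2.resize(a["image"][190:270,330:440],None,fx=4,fy=4);B=cv2.resize(b["image"][120:220,310:410],None,fx=3.2,fy=3.2)
print(A.shape,B.shape);im=np.hstack([A,B[:320]]);cv2.imwrite("pics/m1.png",im[:,:,::-1]);print(read_state()["tool_pos"])
np.save("w4.npy",w,allow_pickle=True);save(w,"m1w.png",(200,0,500,240),2)
```

```text
(320, 440, 3) (320, 320, 3)
[ 0.45753392 -0.20407101  0.14016754]
```

View pics/m1.png

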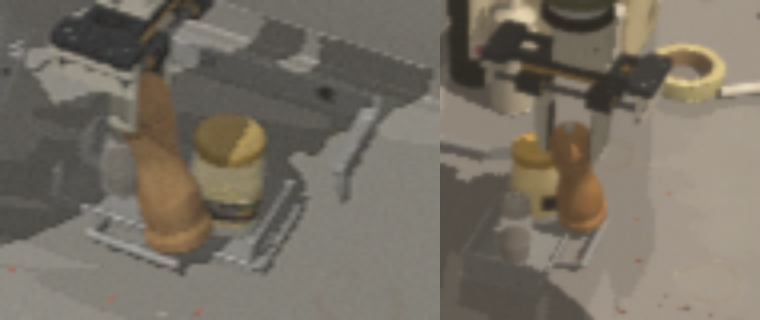

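The mill has swung about the finger axis, leaning about 12° with its foot towards -y. I'll set it down in front of the handle so it rights itself, then regrip harder and move gently.

>>> play_rows --targets '[0,0,-1,0,0,-1.5,-1.5,0,0,-4,-1.5,0,0,-6.5,-1.5,0,0,-8.5,-1.5,0,0,-8.9,-1,0,0,-8.9,0,0,0,-8.9,0.8,0]'

```text
t: 5.23
tool_pos: [0.3699, -0.2045, 0.1328]
orientation: [2.22, 2.219, 0.001]
force: [-0.4, 0.8, -1.8]
opening: 0.047
gripper_force: 30.0
```

>>> play_rows --targets '[0,0,0.3,0,0,0,0.6,0,0,0,0.8,0,0,0,1,0,0,0,1,0,0,0,1,0,0,0,1,0,0,0,1,0]' --grip_force 5

```text
t: 5.9
tool_pos: [0.3697, -0.2042, 0.1233]
orientation: [2.22, 2.221, 0.001]
force: [-0.2, 1.0, 5.3]
opening: 0.0477
gripper_force: 5.0
```

>>> play_rows --targets '[0,0,0,0,0,0,0,0,0,0,0,0,0,0,0,0,0,0,0,0,0,0,0,0,0,0,0,0,0,0,0,0]' --grip 8

```text
t: 6.57
tool_pos: [0.369, -0.204, 0.1226]
orientation: [-2.221, -2.221, 0.0]
force: [0.1, 1.2, -1.0]
opening: 0.0798
gripper_force: 0.0
```

Run:
```python
from h import *
a=cam("scene");b=cam("side")
print(read_state()["tool_pos"])
out=[]
for d,nm in((a,"a"),(b,"b")):
    c=proj(d,np.array([.3685,-.204,.085]));print(nm,np.round(c))
    hsv=cv2.cvtColor(d["image"],cv2.COLOR_RGB2HSV);m=cv2.inRange(hsv,(4,90,40),(20,255,255))
    x,y=map(int,c);k=np.zeros_like(m);k[max(0,y-55):y+55,x-45:x+45]=1;m*=k
    n,l,st,ce=cv2.connectedComponentsWithStats(m);i=1+np.argmax(st[1:,4]);print(st[i],ce[i])
    pts=np.argwhere(l==i)[:,::-1].astype(float);ev,V=np.linalg.eigh(np.cov(pts.T));print("axis",V[:,1],"upright would be",np.subtract(proj(d,np.array([.3685,-.204,.15])),proj(d,np.array([.3685,-.204,.02]))))
    out.append(cv2.resize(d["image"][y-55:y+45,x-50:x+50],None,fx=3.5,fy=3.5))
cv2.imwrite("pics/m2.png",np.hstack(out)[:,:,::-1])
```

```text
[ 0.36900997 -0.2039777   0.1226449 ]
a [351. 246.]
[340 228  19  41 433] [349.19861432 252.42494226]
axis [-0.1817837   0.98333854] upright would be [  0.77049571 -29.82265685]
b [373. 186.]
[363 170  19  42 532] [372.13721805 191.27631579]
axis [-0.10496807  0.99447559] upright would be [  2.85897514 -29.10011201]
```

View pics/m2.png

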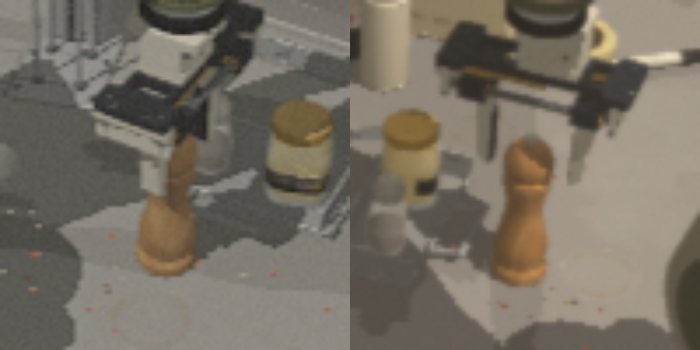

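The mill stands upright again in both views. I'll measure it before regripping.

Run:
```python
from h import *
a=cam("scene");b=cam("side")
print(onz(a,348.7,264.7,.012),onz(b,371.3,207,.012),onz(b,373.6,176.7,.14), tri((a,348.7,264.7),(b,371.3,207)))
```

```text
[ 0.35283944 -0.20413766  0.012     ] [ 0.36026209 -0.17593604  0.012     ] [ 0.3649159  -0.18433457  0.14      ] (array([ 0.36657387, -0.19604078, -0.00519624]), np.float64(0.0012283558473845215))
```

>>> play_rows --targets '[0,0,-4,0,0,0,-8,0,0,0,-12,0,0,0,-14,0,0,0,-14,0,0,0,-14,0]'

```text
t: 7.27
tool_pos: [0.3697, -0.2045, 0.264]
orientation: [2.219, 2.219, 0.001]
force: [-0.8, -0.4, -1.0]
opening: 0.0803
gripper_force: 0.0
```

Run:
```python
from h import *
w=cam("wrist");print(read_state()["tool_pos"])
hsv=cv2.cvtColor(w["image"],cv2.COLOR_RGB2HSV);m=cv2.inRange(hsv,(4,110,40),(20,255,255))
u,v=map(int,proj(w,np.array([.3685,-.195,.14])));print(u,v)
k=np.zeros_like(m);k[v-70:v+60,u-60:u+60]=1;m*=k
n,l,st,ce=cv2.connectedComponentsWithStats(m)
for i in range(1,n):
    if st[i,4]>100:
        print(st[i],ce[i]);ys=[(y,np.where((l==i)[y])[0][[0,-1]].tolist()) for y in range(st[i,1],st[i,1]+st[i,3],4)];print(ys)
```

```text
[ 0.36900937 -0.20399731  0.26225825]
316 179
[ 289  136   54   70 2618] [315.02291826 170.73071047]
[(136, [311, 322]), (140, [303, 330]), (144, [299, 331]), (148, [297, 335]), (152, [296, 337]), (156, [295, 338]), (160, [295, 338]), (164, [293, 337]), (168, [291, 338]), (172, [290, 340]), (176, [289, 341]), (180, [289, 341]), (184, [289, 340]), (188, [290, 339]), (192, [292, 337]), (196, [295, 335]), (200, [300, 330]), (204, [308, 322])]
```

Run:
```python
from h import *
w=cam("wrist");print(read_state()["tool_pos"])
for v in(179,181):print(onz(w,315,v,.14))
print("base top",onz(w,316,136,.012))
```

```text
[ 0.36853501 -0.20362878  0.2612244 ]
[ 0.36583088 -0.19331475  0.14      ]
[ 0.3658278  -0.19511862  0.14      ]
base top [ 0.36616585 -0.16430787  0.012     ]
```

>>> play_rows --targets '[1,-0.2,3,0,1,-0.2,7,0,1,-0.2,11,0,1,-0.2,13,0,1,-0.2,14,0,1,-0.2,14,0]'

```text
t: 7.87
tool_pos: [0.3645, -0.1922, 0.1187]
orientation: [-2.216, -2.216, 0.002]
force: [-0.8, 0.9, -0.2]
opening: 0.08
gripper_force: 0.0
```

>>> play_rows --targets '[0,0,0,0,0,0,0,0,0,0,0,0,0,0,0,0,0,0,0,0,0,0,-0.4,0,0,0,-1,0,-0.2,0,-1.6,0]' --grip 3 --grip_force 60

```text
t: 8.53
tool_pos: [0.3668, -0.1957, 0.1391]
orientation: [-2.221, -2.221, -0.0]
force: [0.0, -0.5, -2.6]
opening: 0.0462
gripper_force: 60.0
```

>>> play_rows --targets '[-0.2,0,-0.4,0,-0.4,0,-0.8,0,-0.6,1,-1,0,-0.7,2.5,-1,0,-0.8,4,-1,0,-0.8,5.5,-1,0,-0.8,7,-1,0,-0.8,8.2,-1,0]'

```text
t: 9.2
tool_pos: [0.45, -0.2042, 0.1488]
orientation: [2.221, 2.221, 0.0]
force: [-0.9, -0.3, -1.7]
opening: 0.0461
gripper_force: 60.0
```

>>> play_rows --targets '[0,0.5,0,0,0,0.8,0,0,0,0.8,0.4,0,0,0.8,0.8,0,0,0.8,1,0,0,0.8,1,0]'

```text
t: 9.7
tool_pos: [0.4567, -0.2039, 0.138]
orientation: [-2.222, -2.221, -0.001]
force: [2.3, 0.1, -2.2]
opening: 0.0463
gripper_force: 60.0
```

Run:
```python
from h import *
a=cam("scene");b=cam("side");w=cam("wrist")
A=cv2.resize(a["image"][190:270,330:440],None,fx=4,fy=4);B=cv2.resize(b["image"][120:220,310:410],None,fx=3.2,fy=3.2)
im=np.hstack([A,B[:320]]);cv2.imwrite("pics/m3.png",im[:,:,::-1]);print(read_state()["tool_pos"],read_state()["force"])
```

```text
[ 0.45677703 -0.20398925  0.13868233] [ 0.9570108  -0.19353107 -1.41094825]
```

View pics/m3.png

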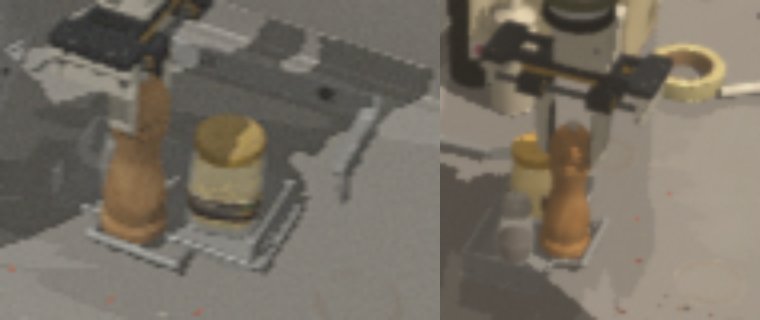

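Upright now, with its foot in line with the gap. Next I push in gently and watch the force.

>>> play_rows --targets '[0,0.5,0,0,-0.1,1,0,0,-0.1,1.4,0,0,-0.2,1.8,0,0,-0.2,2.2,0,0,-0.3,2.6,0,0,-0.3,3,0,0,-0.3,3,0,0]'

```text
t: 10.52
tool_pos: [0.4877, -0.207, 0.1386]
orientation: [2.221, 2.222, 0.0]
force: [-0.2, 0.1, -2.6]
opening: 0.0459
gripper_force: 60.0
```

>>> play_rows --targets '[0,0.4,0,0,0,0.8,0,0,0,1,0,0,0,1,0,0,0,1,0.3,0,0,1,0.6,0,0,1,0.6,0]'

```text
t: 11.1
tool_pos: [0.4965, -0.2067, 0.1317]
orientation: [-2.221, -2.221, 0.0]
force: [-0.6, 0.2, -1.7]
opening: 0.0461
gripper_force: 60.0
```

Run:
```python
from h import *
a=cam("scene");b=cam("side");w=cam("wrist")
A=cv2.resize(a["image"][190:270,330:440],None,fx=3.5,fy=3.5);B=cv2.resize(b["image"][120:200,310:390],None,fx=3.5,fy=3.5)
W=w["image"][0:240,200:470];W=cv2.resize(W,None,fx=1.3,fy=1.3)
o=np.zeros((600,800,3),np.uint8);o[:280,:385]=A;o[:280,400:680]=B;o[285:285+312,:351]=W
cv2.imwrite("pics/m4.png",o[:,:,::-1]);print(read_state()["tool_pos"],read_state()["force"])
```

```text
[ 0.49689577 -0.20694468  0.13253967] [ 0.35454003 -0.62829661 -1.04680028]
```

View pics/m4.png

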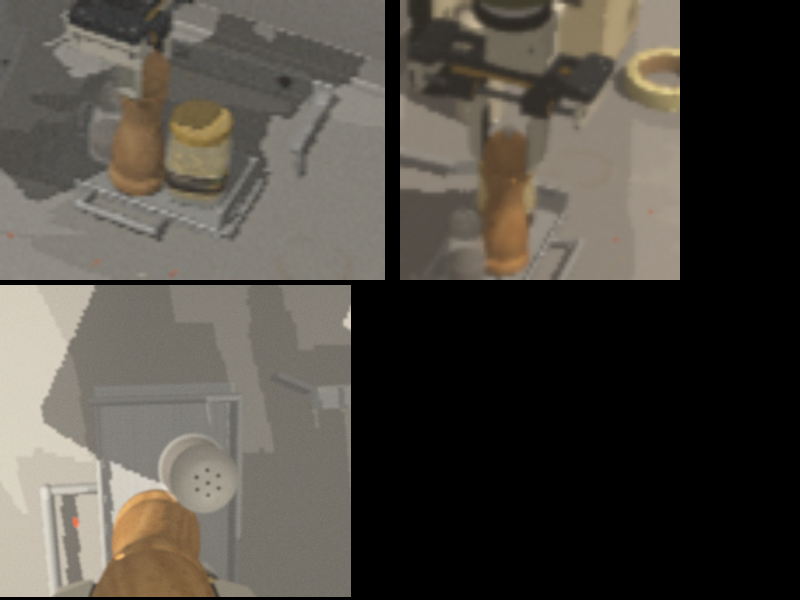

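Wrist view: the shaker moved back towards the rear wall and upright, and the mill foot is inside the lip. I'll lower and release.

>>> play_rows --targets '[0,0,0.3,0,0,0,0.5,0,0,0,0.6,0,0,0,0.7,0,0,0,0.7,0]' --grip_force 8

```text
t: 11.67
tool_pos: [0.4982, -0.2075, 0.1273]
orientation: [2.219, 2.219, 0.001]
force: [-0.7, 0.5, 6.4]
opening: 0.0473
gripper_force: 8.0
```

>>> play_rows --targets '[0,0,0,0,0,0,0,0,0,0,0,0,0,0,0,0,0,0,-3,0,0,0,-7,0,0,0,-11,0,0,0,-15,0]' --grip 8

```text
t: 12.33
tool_pos: [0.4964, -0.2066, 0.2767]
orientation: [-2.221, -2.221, 0.001]
force: [1.6, -0.4, 0.0]
opening: 0.08
gripper_force: 0.0
```

Run:
```python
from h import *
w=cam("wrist");print(read_state()["tool_pos"],read_state()["force"])
np.save("w5.npy",w,allow_pickle=True)
a=cam("scene")
o=np.zeros((600,780,3),np.uint8);o[:,:]=0
W=cv2.resize(w["image"][20:240,220:480],None,fx=1.9,fy=1.9);A=cv2.resize(a["image"][190:270,340:430],None,fx=3,fy=3)
o[:418,:494]=W;o[:240,500:770]=A;cv2.imwrite("pics/m5.png",o[:420,:,::-1])
```

```text
[ 0.49939389 -0.20823286  0.28694175] [-0.54436705 -0.51860558  6.35826082]
```

View pics/m5.png

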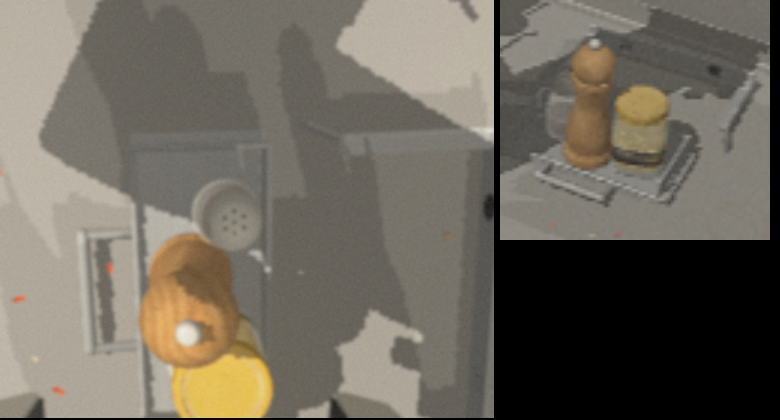

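All three stand upright: knob at (188,334), shaker top (232,215) and jar lid (222,388) in the crop, handle at x≈84–90. Next I compute the tray-frame coordinates.

Run:
```python
from h import *
d=np.load("w5.npy",allow_pickle=True).item()
q=lambda x,y,z:onz(d,220+x/1.9,20+y/1.9,z)[:2]
h1,h2=q(84,235,.015),q(90,350,.015);l1,l2=q(136,150,.011),q(147,400,.011);b1,b2=q(268,148,.034),q(266,268,.034)
for n,p,r in(("h",h1,h2),("lip",l1,l2),("back",b1,b2)):
    v=p-r;print(n,p,r,(p+r)/2,np.linalg.norm(v),np.degrees(np.arctan2(v[1],v[0]))-90)
print("corner side wall top-left/back", q(136,150,.011),q(268,148,.034))
m,j,s=q(188,334,.172),q(222,388,.093),q(232,215,.093);print("mill",m,"jar",j,"sh",s,"d",np.linalg.norm(j-s),np.linalg.norm(j-m),np.linalg.norm(m-s))
w=cam("wrist");print(read_state()["tool_pos"])
```

```text
h [ 0.42683132 -0.17727037] [ 0.42791287 -0.25768064] [ 0.42737209 -0.2174755 ] 0.08041754948966551 0.7706092473756456
lip [ 0.46261945 -0.12209596] [ 0.46730549 -0.29645041] [ 0.46496247 -0.20927318] 0.17441740984191723 1.5395391565309637
back [ 0.54665503 -0.12179589] [ 0.54777975 -0.19687176] [ 0.54721739 -0.15933382] 0.0750842986686305 0.8582897092531709
corner side wall top-left/back [ 0.46261945 -0.12209596] [ 0.54665503 -0.12179589]
mill [ 0.49652581 -0.20682016] jar [ 0.51671494 -0.25910548] sh [ 0.5207387  -0.15949156] d 0.09969515280256265 0.05604779850248401 0.053162584054287566
[ 0.49897758 -0.20802724  0.28025287]
```

Step 1 conditions hold: jar–shaker distance 0.0997 m, and the mill is about -10 mm in tray x. The tray is now at yaw ≈+1°. Next I turn the gripper 90° so the fingers take the handle bar by its ends with the gripper body clear of the mill.

>>> play_rows --targets '[-0.3,-2,0,-7,-0.6,-4,0,-14,-1,-6,0,-21,-1.05,-7.5,0,-28,-1.05,-7.5,0,-35,-1.05,-7.5,0,-42,-1.05,-7.5,0,-49,-1.05,-7.5,0,-56]' --grip 9.3

```text
t: 13.15
tool_pos: [0.4212, -0.2171, 0.2737]
orientation: [-0.909, -3.005, -0.001]
force: [-0.3, 0.2, -0.3]
opening: 0.0931
gripper_force: 0.0
```

>>> play_rows --targets '[0,0,0,-7,0,0,0,-14,0,0,0,-21,0,0,0,-28,0,0,0,-34,0,0,0,-34,0,0,0,-34]'

```text
t: 13.73
tool_pos: [0.4215, -0.2172, 0.2742]
orientation: [-0.005, -3.14, -0.002]
force: [0.2, -0.6, -0.0]
opening: 0.0929
gripper_force: 0.0
```

Run:
```python
from h import *
for i in range(2):
    w=cam("wrist");s=read_state();print(np.round(s["tool_pos"],4),np.round(s["orientation"],3))
np.save("w6.npy",w,allow_pickle=True)
for p in([.4268,-.1773,.015],[.4279,-.2577,.015],[.4965,-.2068,.172]):print(proj(w,np.array(p)))
# handle: bright bar; brightness profile along columns
g=cv2.cvtColor(w["image"],cv2.COLOR_RGB2GRAY);u,v=map(int,proj(w,np.array([.4274,-.2175,.015])));print(u,v)
c=g[v-60:v+90,u-95:u+95];cv2.imwrite("pics/h6.png",cv2.resize(c,None,fx=4,fy=4,interpolation=cv2.INTER_CUBIC));print(u-95,v-60)
```

```text
[ 0.4216 -0.2172  0.2745] [-6.00e-03 -3.14e+00 -2.00e-03]
[ 0.4217 -0.2173  0.2747] [-5.00e-03 -3.14e+00 -1.00e-03]
(np.float64(348.4116780774192), np.float64(171.2956409183428))
(np.float64(286.60633567309117), np.float64(172.35479223239892))
(np.float64(329.8641254937635), np.float64(278.7741469035983))
317 171
222 111
```

View pics/h6.png

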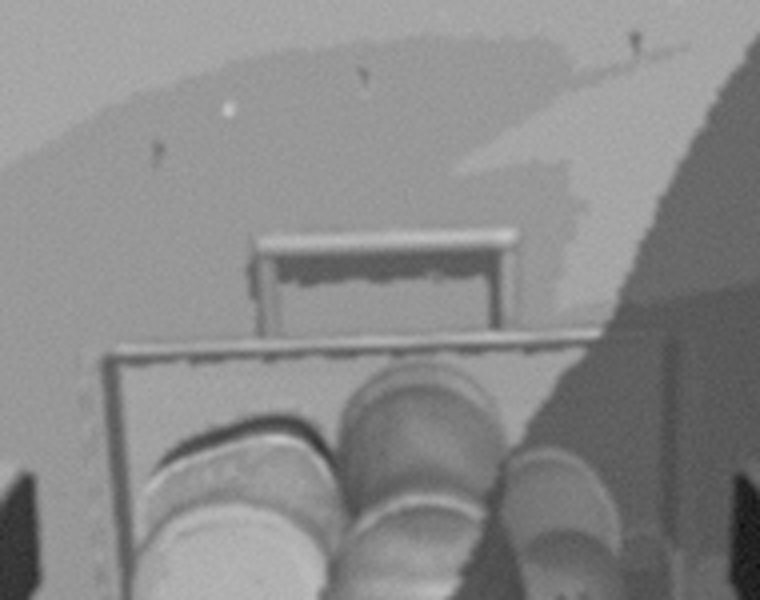

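The handle ends at raw (285.5,172) and (351.3,170.5) confirm the handle centre (0.4266,-0.2164), yaw +1.3°. Next I descend on the bar ends.

>>> play_rows --targets '[-0.25,0.1,4,-1.3,-0.25,0.1,8,-1.3,-0.25,0.1,12,-1.3,-0.25,0.1,16,-1.3,-0.25,0.1,20,-1.3,-0.25,0.1,23,-1.3,-0.25,0.1,25,-1.3,-0.25,0.1,26.8,-1.3]'

```text
t: 14.5
tool_pos: [0.423, -0.2155, 0.005]
orientation: [0.031, -3.139, -0.003]
force: [0.9, 0.3, -0.0]
opening: 0.093
gripper_force: 0.0
```

>>> play_rows --targets '[0,0,0,0,0,0,0,0,0,0,0,0,0,0,0,0,0,0,0,0,0,0,0,0]' --grip 7 --grip_force 30

```text
t: 15.0
tool_pos: [0.4246, -0.2165, 0.0083]
orientation: [-0.036, 3.141, -0.0]
force: [-4.6, 2.5, -4.8]
opening: 0.0862
gripper_force: 30.0
```

>>> play_rows --targets '[-0.2,-0.1,0,-0.1,-0.5,-0.3,0,-0.3,-0.9,-0.5,0,-0.6,-1.3,-0.8,0,-0.9,-1.7,-1.05,0,-1.2,-2,-1.25,0,-1.4,-2.2,-1.37,0,-1.4,-2.2,-1.37,0,-1.4]' --grip_force 40

```text
t: 15.67
tool_pos: [0.4476, -0.2301, 0.008]
orientation: [-0.074, 3.14, -0.001]
force: [-2.1, 0.8, -3.9]
opening: 0.0861
gripper_force: 40.0
```

Run:
```python
from h import *
s=read_state();print(np.round(s["tool_pos"],4),np.round(s["orientation"],3),np.round(s["force"],1),s["opening"])
w=cam("wrist");a=cam("scene");b=cam("side");np.save("w7.npy",[w,a,b],allow_pickle=True)
# predicted pixels of tray corners & things in wrist image
cv2.imwrite("pics/w7.png",w["image"][:,:,::-1])
mid=np.array([.653,-.22])+-.125*np.array([.9989,.0471]);ex=np.array([.9989,.0471]);ey=np.array([-.0471,.9989])
for y in(.095,-.095):
    print("pred back corner wrist",proj(w,np.append(mid+.045*ex+y*ey,.034)),"scene",proj(a,np.append(mid+.045*ex+y*ey,.034)),"side",proj(b,np.append(mid+.045*ex+y*ey,.034)))
for d,n,box in((a,"scene",(330,190,460,280)),(b,"side",(280,110,400,230))):
    hsv=cv2.cvtColor(d["image"],cv2.COLOR_RGB2HSV);x0,y0,x1,y1=box
    for nm,lo,hi in(("lid",(20,130,90),(32,255,255)),("mill",(5,110,60),(18,255,255))):
        m=cv2.inRange(hsv,lo,hi);k=np.zeros_like(m);k[y0:y1,x0:x1]=1;m*=k
        n_,l,st,ce=cv2.connectedComponentsWithStats(m)
        if n_>1: i=1+np.argmax(st[1:,4]);print(n,nm,st[i],np.round(ce[i],1))
```

```text
[ 0.4476 -0.2301  0.008 ] [-7.40e-02  3.14e+00 -1.00e-03] [-2.1  0.8 -3.9] 0.08609613023163916
pred back corner wrist (np.float64(490.8293200703356), np.float64(475.40677641271634)) scene (np.float64(359.04479308372487), np.float64(216.77514918046046)) side (np.float64(312.25848865746167), np.float64(194.7919450700984))
pred back corner wrist (np.float64(146.8322791398565), np.float64(475.2184596427392)) scene (np.float64(408.45765037172606), np.float64(232.4526795258831)) side (np.float64(330.54916332709104), np.float64(165.53465176725672))
scene lid [387 222   1   1   1] [387. 222.]
scene mill [369 238  10   5  18] [373.1 240.7]
side mill [328 155  14  40 410] [333.7 173.7]
```

>>> play_rows --targets '[-0.3,0,0,0,-0.9,0,0,0,-1.6,0,0,0,-2.3,0,0,0,-3,0,0,0,-3.6,0,0,0,-4,0,0,0,-4,0,0,0]'

```text
t: 16.48
tool_pos: [0.4881, -0.2278, 0.0079]
orientation: [-0.075, 3.139, -0.001]
force: [0.4, 0.4, -5.2]
opening: 0.0859
gripper_force: 40.0
```

>>> play_rows --targets '[-0.3,0,0,0,-0.9,0,0,0,-1.6,0,0,0,-2.3,0,0,0,-3,0,0,0,-3.6,0,0,0,-4,0,0,0,-4,0,0,0]'

```text
t: 17.15
tool_pos: [0.5281, -0.2259, 0.0079]
orientation: [-0.075, 3.139, -0.001]
force: [0.6, -0.6, -5.6]
opening: 0.0863
gripper_force: 40.0
```

>>> play_rows --targets '[-0.3,0,0,0,-0.8,0,0,0,-1.3,0,0,0,-1.8,0,0,0,-2.3,0,0,0,-2.7,0,0,0,-3,0,0,0,-3,0,0,0]'

```text
t: 17.82
tool_pos: [0.5576, -0.2245, 0.0078]
orientation: [-0.074, 3.14, -0.0]
force: [-0.8, 0.3, -3.9]
opening: 0.0856
gripper_force: 40.0
```

>>> play_rows --targets '[-0.3,0,0,0,-0.6,0,0,0,-0.9,0,0,0,-1.1,0,0,0,-1.2,0,0,0,-1.2,0,0,0]'

```text
t: 18.32
tool_pos: [0.5691, -0.2239, 0.0077]
orientation: [-0.074, 3.14, -0.0]
force: [-2.1, 0.1, -3.2]
opening: 0.0861
gripper_force: 40.0
```

>>> play_rows --targets '[-0.2,0,0,0,-0.4,0,0,0,-0.5,0,0,0,-0.5,0,0,0]'

```text
t: 18.65
tool_pos: [0.5714, -0.224, 0.0064]
orientation: [0.074, -3.136, -0.0]
force: [-11.4, -4.3, -3.9]
opening: 0.0862
gripper_force: 40.0
```

Contact with the stop (-11 N) at tray x≈0.6527, which matches home. I'll release and lift.

>>> play_rows --targets '[0,0,0,0,0,0,0,0,0,0,0,0,0,0,0,0,0,0,0,0,0,0,-1,0,0,0,-3,0,0,0,-6,0]' --grip 9.3

```text
t: 19.32
tool_pos: [0.5717, -0.2226, 0.066]
orientation: [0.074, -3.136, -0.004]
force: [-0.1, -0.1, -0.1]
opening: 0.0932
gripper_force: 0.0
```

>>> play_rows --targets '[0,0,-4,0,0,0,-8,0,0,0,-12,0,0,0,-16,0,0,0,-20,0,0,0,-24,0,0,0,-24,0,0,0,-24,0]'

```text
t: 19.98
tool_pos: [0.5753, -0.2243, 0.3129]
orientation: [-0.074, 3.133, -0.006]
force: [0.1, -0.7, -1.5]
opening: 0.0932
gripper_force: 0.0
```

Run:
```python
from h import *
w=cam("wrist");s=read_state();print(np.round(s["tool_pos"],4),np.round(s["orientation"],3),np.round(s["force"],1))
hc=np.array([.5741,-.2237,.015]);ex=np.array([.9989,.0471,0]);ey=np.array([-.0471,.9989,0])
print("pred ends",proj(w,hc+.0425*ey),proj(w,hc-.0425*ey))
H=np.array([.653,-.22,0])
g=cv2.cvtColor(w["image"],cv2.COLOR_RGB2GRAY).astype(int)
u,v=map(int,proj(w,hc));print(u,v)
for c in (u-20,u,u+20): print(c,g[v-14:v+40,c].tolist())
print("row",[int(x) for x in g[v-1,u-45:u+45]])
hsv=cv2.cvtColor(w["image"],cv2.COLOR_RGB2HSV)
for nm,lo,hi in(("lid",(20,130,90),(32,255,255)),("mill",(5,110,40),(18,255,255))):
    m=cv2.inRange(hsv,lo,hi);n_,l,st,ce=cv2.connectedComponentsWithStats(m)
    for i in range(1,n_):
        if st[i,4]>200: print(nm,st[i],np.round(ce[i],1))
```

```text
[ 0.5743 -0.2238  0.3097] [-7.400e-02  3.138e+00 -2.000e-03] [-0.   0.5 -1.3]
pred ends (np.float64(349.3884676929849), np.float64(160.46367937806622)) (np.float64(288.96162773046905), np.float64(160.395179985377))
319 160
299 [159, 156, 161, 160, 159, 160, 156, 161, 162, 160, 158, 161, 162, 175, 184, 180, 166, 137, 111, 101, 103, 99, 101, 103, 124, 148, 162, 155, 161, 159, 159, 162, 161, 160, 159, 160, 155, 164, 173, 156, 119, 125, 156, 164, 163, 163, 169, 169, 169, 170, 169, 168, 170, 173]
319 [155, 160, 161, 157, 158, 157, 159, 160, 156, 160, 156, 149, 151, 174, 188, 182, 164, 141, 113, 98, 99, 94, 100, 99, 120, 149, 158, 159, 158, 158, 161, 157, 162, 158, 165, 159, 153, 159, 176, 158, 118, 114, 142, 156, 155, 130, 113, 108, 109, 97, 86, 87, 82, 82]
339 [111, 103, 104, 106, 99, 96, 97, 100, 98, 97, 99, 91, 97, 98, 102, 105, 102, 99, 94, 98, 97, 92, 97, 99, 97, 104, 97, 102, 97, 99, 97, 95, 99, 98, 98, 98, 98, 98, 99, 103, 99, 98, 105, 102, 103, 100, 102, 98, 101, 98, 89, 93, 93, 90]
row [160, 162, 159, 159, 156, 160, 161, 159, 160, 156, 162, 161, 159, 156, 154, 160, 172, 176, 176, 179, 173, 176, 179, 173, 172, 175, 175, 170, 173, 175, 172, 172, 173, 174, 174, 171, 172, 170, 171, 180, 172, 173, 169, 171, 174, 174, 173, 175, 174, 172, 174, 172, 173, 171, 176, 171, 173, 169, 173, 174, 163, 136, 105, 96, 103, 98, 102, 96, 104, 96, 103, 98, 96, 96, 95, 97, 99, 100, 96, 95, 101, 95, 96, 97, 99, 99, 96, 95, 99, 94]
lid [ 258  216   46   47 1487] [280.8 238. ]
lid [ 85 262  44  69 998] [100.4 297.2]
lid [508 263  43  67 985] [533.8 296.7]
lid [ 314  344  326   29 4036] [503.5 359.9]
mill [  0  36  33  37 208] [14.7 58.3]
mill [ 303  191   45   73 2271] [325.  227.8]
```

The handle bar sits at row 160 at the predicted column ends, so the tray is home and straight, and the lid and mill blobs are in place. I've used all my picture views, so from here I measure numerically. Now the dispenser.

Run:
```python
from h import *
a=cam("scene");b=cam("side")
print("plate",tri((a,318,175),(b,293.5,193.9)),onz(a,318,175,.17),onz(b,293.5,193.9,.17))
for p in [(264.3,239.6),(304.3,245.2),(312.2,224.3)]: print("side base",onz(b,*p,.008).round(3))
for p in [(303.8,217.7),(328.8,220.4),(334.6,205)]: print("scene base",onz(a,*p,.008).round(3))
for p in[(264.3,187.4),(280.4,187.4)]: print("side mast top",onz(b,*p,.211).round(3))
w=np.load("w1.npy",allow_pickle=True).item()
for p in[(415,35),(540,5),(428,27),(485,13)]: print("w1",onz(w,p[0]/1.25,p[1]/1.25,.008).round(3))
```

```text
plate (array([0.55556036, 0.03671506, 0.16971329]), np.float64(0.0009493205366087925)) [0.55666278 0.03675459 0.17      ] [0.55437096 0.0379375  0.17      ]
side base [0.63  0.115 0.008]
side base [0.499 0.084 0.008]
side base [ 0.517 -0.015  0.008]
scene base [0.489 0.062 0.008]
scene base [ 0.522 -0.027  0.008]
scene base [0.615 0.001 0.008]
side mast top [0.625 0.09  0.211]
side mast top [0.581 0.07  0.211]
w1 [ 0.516 -0.027  0.008]
w1 [0.651 0.002 0.008]
w1 [ 0.53  -0.019  0.008]
w1 [ 0.592 -0.005  0.008]
```

>>> play_rows --targets '[0,4,0,-2,0.2,8,0,-4,0.4,12,0,-6,0.6,16,0,-8,0.6,20,0,-9.3,0.6,24,0,-9.3,0.6,26.2,0,-9.3,0.6,26.2,0,-9.3]'

```text
t: 20.8
tool_pos: [0.5539, 0.0423, 0.3055]
orientation: [0.336, -3.12, -0.003]
force: [-0.3, 0.0, 1.3]
opening: 0.0933
gripper_force: 0.0
```

Run:
```python
from h import *
cam("wrist");w=cam("wrist");s=read_state();print(np.round(s["tool_pos"],4),np.round(s["orientation"],3))
np.save("w8.npy",w,allow_pickle=True)
u,v=proj(w,np.array([.5555,.037,.17]));print("plate pred",u,v)
g=cv2.cvtColor(w["image"],cv2.COLOR_RGB2GRAY);u=int(u);v=int(v)
print("f row",[int(x) for x in g[v,u-50:u+50]]);print("col",[int(x) for x in g[v-60:v+60,u]])
c=cv2.HoughCircles(cv2.medianBlur(g,3)[:250],cv2.HOUGH_GRADIENT,1,10,param1=80,param2=14,minRadius=24,maxRadius=38);print(np.round(c[0][:6],1) if c is not None else None)
hsv=cv2.cvtColor(w["image"],cv2.COLOR_RGB2HSV);t=w["image"][::8,::8].mean(2).astype(int)
for r in t[8:32,28:54]:print(*[f"{x:3d}" for x in r])
```

```text
[0.5544 0.0385 0.3057] [ 0.332 -3.121 -0.   ]
plate pred 314.1669145599096 189.54465209417359
f row [94, 97, 92, 97, 92, 96, 92, 95, 109, 132, 126, 118, 102, 101, 111, 127, 136, 126, 118, 148, 167, 162, 138, 117, 114, 116, 129, 158, 177, 180, 175, 178, 178, 178, 176, 178, 179, 175, 178, 175, 178, 181, 180, 175, 178, 179, 180, 180, 178, 179, 176, 181, 179, 180, 182, 178, 180, 179, 179, 184, 180, 180, 179, 179, 180, 183, 179, 175, 180, 178, 174, 177, 175, 174, 182, 174, 176, 177, 173, 168, 172, 178, 181, 182, 181, 177, 169, 158, 155, 158, 158, 160, 155, 165, 171, 173, 170, 175, 174, 173]
col [115, 119, 117, 115, 117, 118, 119, 116, 114, 118, 113, 115, 118, 113, 115, 112, 106, 106, 104, 105, 111, 116, 116, 119, 121, 114, 124, 116, 120, 118, 121, 121, 123, 121, 117, 124, 143, 166, 171, 177, 176, 178, 175, 176, 175, 176, 178, 179, 180, 177, 178, 175, 177, 180, 178, 172, 179, 178, 179, 180, 176, 178, 174, 173, 172, 178, 178, 174, 173, 177, 178, 180, 181, 177, 178, 174, 176, 175, 182, 181, 177, 175, 174, 180, 176, 182, 182, 178, 177, 174, 170, 167, 150, 117, 97, 97, 101, 97, 104, 98, 96, 10
[... 2000 characters left out ...]
 169 136 172 179 176 178 179 178 164 151 154 160 158 159 154 155 158 158 156
 90  92  91  94 109 103 167 167 151 178 175 174 178 178 175 165 150 154 155 157 157 156 152 159 157 157
 94 105 104 101 109 105 165 165 147 128 177 176 175 174 119 161 158 154 153 161 155 162 167 163 170 170
 92 107 104 105 106 109 107 106 118  95  94  90  97  96 129 151 166 166 173 172 173 169 171 167 169 169
 96 101 104 107 105 111 103 108 148 119 117  88  99  92 128 141 170 168 169 172 171 171 170  45 163 163
 45 102 106 107 106 107 106 108 144 118 127  91  70 123 121 125 160 170 166 170 166 174 170  43  70 163
 40  89 106 102 108 119 109 109 105 121 128 131 129 130 130 126 169 168 171 167 167 170 168  41  39 102
```

Run:
```python
from h import *
w=np.load("w8.npy",allow_pickle=True).item()
g=cv2.bilateralFilter(cv2.cvtColor(w["image"],cv2.COLOR_RGB2GRAY),7,25,3)
P=[]
for r in range(166,222,3):
    row=g[r].astype(int);l=314
    while row[l]>163:l-=1
    q=314
    while row[q]>167:q+=1
    print(r,l,q,end="; ");P.append((l+.5,r))
for c in range(300,330,3):
    col=g[:,c].astype(int);t=195
    while col[t]>163:t-=1
    b=195
    while col[b]>150:b+=1
    P+=[(c,t+.5),(c,b-.5)]
    print("c",c,t,b,end="; ")
P=np.array(P)
X=np.array([onz(w,u,v,.17)[:2] for u,v in P])
from scipy.optimize import least_squares
f=lambda p:np.hypot(X[:,0]-p[0],X[:,1]-p[1])-.028
r=least_squares(f,[.5555,.037],loss="soft_l1",f_scale=.001);print(r.x,np.round(f(r.x)*1e3,1))
# base plate/mast lines: LSD edges near
lsd=cv2.createLineSegmentDetector();L=lsd.detect(g[:250])[0][:,0]
for x1,y1,x2,y2 in L:
    if np.hypot(x2-x1,y2-y1)>22 and 215<min(x1,x2) and max(x1,x2)<440:
        out=[]
        for z in(.008,.211):
            A,B=onz(w,x1,y1,z),onz(w,x2,y2,z);out.append((A[:2].round(3).tolist(),B[:2].round(3).tolist(),np.degrees(np.arctan2(*(B-A)[1::-1])).round(1)))
        print(np.round([x1,y1,x2,y2]),out)
```

```text
166 313 314; 169 290 329; 172 295 329; 175 296 329; 178 295 328; 181 295 327; 184 292 343; 187 291 350; 190 290 351; 193 290 351; 196 290 351; 199 289 345; 202 288 343; 205 287 341; 208 290 339; 211 291 336; 214 295 334; 217 298 329; 220 310 314; c 300 165 219; c 303 168 220; c 306 167 221; c 309 167 221; c 312 166 222; c 315 165 222; c 318 165 222; c 321 166 221; c 324 166 221; c 327 167 219; [0.55955206 0.04187361] [-0.5  7.3  2.1 -0.4 -1.5 -3.1 -1.9 -1.9 -1.6 -1.9 -1.9 -0.6  1.   2.8
  1.3  2.   0.8  0.9 -2.1  4.3  1.2  0.6  0.4  0.1 -0.1 -0.9 -1.1 -0.7
 -1.  -0.2 -1.5 -0.4 -1.6 -1.2 -2.5 -0.8 -2.1 -1.1 -3.2]
[414.  94. 438.  97.] [([0.435, 0.147], [0.432, 0.179], np.float64(94.8)), ([0.458, 0.094], [0.457, 0.112], np.float64(94.8))]
[409. 228. 425. 249.] [([0.62, 0.192], [0.647, 0.226], np.float64(51.3)), ([0.562, 0.119], [0.577, 0.138], np.float64(51.3))]
[292. 215. 313. 223.] [([0.636, 0.019], [0.641, 0.052], np.float64(79.7)), ([0.571, 0.022], [0.574, 0.041], np.float64(79.7))]
[313.  44. 323.  23.] [([0.404, 0.001], [0.376, 0.009], np.float64(163.7)), ([0.441, 0.012], [0.425,
[... 488 characters left out ...]
([0.525, 0.043], [0.529, 0.022], np.float64(-79.1))]
[395.  86. 409.  58.] [([0.431, 0.118], [0.393, 0.127], np.float64(167.1)), ([0.456, 0.078], [0.435, 0.082], np.float64(167.1))]
[308.  52. 302.  29.] [([0.414, -0.003], [0.389, -0.016], np.float64(-152.8)), ([0.447, 0.009], [0.433, 0.002], np.float64(-152.8))]
[322.  23. 334.   0.] [([0.377, 0.008], [0.348, 0.016], np.float64(163.2)), ([0.426, 0.015], [0.409, 0.02], np.float64(163.2))]
[341.  44. 336.  15.] [([0.396, 0.037], [0.364, 0.023], np.float64(-156.0)), ([0.436, 0.032], [0.419, 0.024], np.float64(-156.0))]
[341. 225. 350. 248.] [([0.636, 0.093], [0.669, 0.115], np.float64(34.5)), ([0.571, 0.063], [0.589, 0.076], np.float64(34.5))]
```

Run:
```python
from h import *
w=np.load("w8.npy",allow_pickle=True).item()
for c in(315,316.5,318):
    A,B=onz(w,c,165.6,.17),onz(w,c,222,.17);print(c,(A+B)[:2]/2,np.linalg.norm(A-B))
for r in (187,190,193,196): print(onz(w,350.5,r,.17)[:2],onz(w,289.5,r,.17)[:2],onz(w,343,r,.17)[:2])
# canny edges near predicted disc, signed local gradient
im=w["image"][150:235,270:365].astype(int);g=im.mean(2)
for r in range(0,85,6):print(150+r,*[int(x) for x in g[r,::3]])
```

```text
315 [0.55989623 0.03874024] 0.05435697150434588
316.5 [0.55959851 0.0401136 ] 0.05435721736021054
318 [0.55930079 0.04148697] 0.054357529156810844
[0.54594977 0.06957516] [0.55799174 0.01403451] [0.54743065 0.06274497]
[0.54873733 0.07025074] [0.56080584 0.01458445] [0.55022147 0.0634051 ]
[0.55153751 0.07092939] [0.56363269 0.01513688] [0.55302493 0.06406822]
[0.55435041 0.07161112] [0.56647236 0.01569182] [0.55584112 0.06473435]
150 103 103 105 111 115 115 115 114 100 107 74 99 107 103 113 112 114 116 113 107 87 122 114 119 130 180 170 157 158 168 172 170
156 106 106 105 112 113 115 117 119 128 116 113 116 118 115 116 114 119 116 123 118 119 103 132 133 179 179 173 152 156 170 169 170
162 88 92 90 111 159 153 92 87 109 117 112 117 112 115 116 117 115 116 115 119 114 112 119 118 128 176 154 151 158 167 167 176
168 90 101 111 90 87 84 86 168 174 173 157 158 160 162 170 174 176 181 181 172 124 161 156 121 159 180 177 155 158 167 171 172
174 93 92 117 146 113 112 155 152 125 169 175 174 175 176 176 175 176 180 178 177 122 111 166 178 182 180 174 159 154 162 168 168
180 96 99 154 141 99
[... 571 characters left out ...]
173 176 174 175 172 174 174 174 161 163 163 153 157 159 155 158
210 166 163 164 163 167 147 137 161 174 175 173 179 174 175 171 175 177 175 173 174 174 176 173 140 153 160 162 155 153 157 156 156
216 165 166 165 162 162 110 147 145 90 151 179 175 176 179 176 177 176 174 174 176 173 143 119 123 138 161 162 161 155 154 154 158
222 128 106 109 111 106 109 132 127 132 91 87 88 98 112 107 120 120 91 100 93 114 130 130 115 131 158 161 164 153 152 167 171
228 104 107 109 108 108 108 123 156 125 86 91 93 89 90 86 102 104 92 94 91 109 131 129 123 151 150 154 162 171 172 166 170
234 104 106 105 102 107 119 151 143 119 127 127 122 115 88 74 104 99 93 99 88 94 128 131 127 129 142 150 155 170 169 168 169
```

>>> play_rows --targets '[0.5,-1,0,0,1,-2,0,0,1,-2,0,0,1,-2,0,0,1,-2,0,0,1,-2,0,0]'

```text
t: 21.4
tool_pos: [0.5498, 0.0155, 0.3077]
orientation: [-0.327, 3.124, 0.0]
force: [-0.7, -0.0, 0.4]
opening: 0.0928
gripper_force: 0.0
```

Run:
```python
from h import *
for i in range(3):
    s=read_state();w=cam("wrist");print(np.round(s["tool_pos"],4),np.round(s["orientation"],3))
np.save("w9.npy",w,allow_pickle=True)
u,v=proj(w,np.array([.5598,.0392,.17]));print(u,v);u=int(round(u));v=int(round(v))
g=cv2.cvtColor(w["image"],cv2.COLOR_RGB2GRAY)
for r in range(v-34,v+40,5):print(r,*[int(x) for x in g[r,u-40:u+40:2]])
g=cv2.bilateralFilter(g,7,25,3)
for c in range(u-9,u+10,3):
    col=g[:,c].astype(int);t=v
    while col[t]>155:t-=1
    b=v
    while col[b]>150:b+=1
    A,B=onz(w,c,t+.5,.17),onz(w,c,b-.5,.17);print(c,t,b,(A+B)[:2]/2,np.linalg.norm(A-B))
```

```text
[0.5498 0.0155 0.3077] [-0.327  3.124  0.   ]
[0.5498 0.0158 0.3077] [-0.327  3.124  0.   ]
[0.5498 0.016  0.3077] [-0.328  3.124  0.   ]
339.48056324796715 202.90162428449537
169 184 180 174 143 130 125 126 138 122 120 119 118 115 119 120 121 123 117 120 121 119 117 120 118 119 132 176 186 162 108 116 133 153 165 155 144 159 168 171 176
174 165 165 117 104 127 120 92 119 164 184 182 178 183 162 140 133 124 132 137 143 150 159 146 131 139 179 183 182 186 182 151 117 116 117 120 113 137 149 159 175
179 114 111 120 105 96 89 91 105 163 183 177 167 166 175 181 181 183 186 179 184 181 181 178 181 177 181 186 172 144 174 182 181 166 160 154 163 164 168 174 175
184 111 158 169 172 174 177 179 180 166 161 177 176 183 180 180 181 184 180 183 182 180 187 184 181 179 185 181 142 121 116 152 129 112 153 158 161 162 170 175 177
189 129 123 95 112 170 182 179 159 176 178 179 179 183 181 183 179 179 173 178 177 177 177 178 178 181 181 168 125 121 132 173 181 173 164 159 163 163 167 173 173
194 145 183 180 182 184 177 173 179 182 179 180 179 180 179 183 182 180 183 179 182 181 180 180 180 179 182 1
[... 1196 characters left out ...]

234 111 113 117 113 111 120 117 115 128 134 111 91 95 95 95 89 97 69 79 100 99 100 102 98 93 95 123 135 135 130 136 129 123 149 156 159 171 176 172 177
239 114 110 110 108 112 109 110 140 161 157 132 119 125 126 105 92 89 80 72 95 102 100 98 89 93 92 94 115 133 134 135 131 131 126 136 155 156 162 169 173
330 175 229 [0.5613277  0.03031499] 0.052148593950207524
333 175 229 [0.56073499 0.03310142] 0.052149900433850774
336 174 230 [0.56018226 0.03589693] 0.05412118682863997
339 174 230 [0.55958952 0.03868348] 0.05412308252085535
342 174 229 [0.55849704 0.04135426] 0.05309930271268713
345 174 229 [0.55790454 0.0441397 ] 0.05310169191854343
348 172 229 [0.55639541 0.0467085 ] 0.05498809705825172
```

Plate centre is (0.560,0.038), dispenser yaw about 12°. Now a look over the pots.

>>> play_rows --targets '[1,3.5,0,0,2,7,0,0,3,11,0,0,4,15,0,0,5,18.5,0,0,5.8,20.7,0,0,5.8,20.7,0,0,5.8,20.7,0,0]'

```text
t: 22.22
tool_pos: [0.4494, 0.2077, 0.3079]
orientation: [-0.334, 3.123, -0.0]
force: [-0.3, 0.2, 0.1]
opening: 0.0928
gripper_force: 0.0
```

```bash
cat > pots.py <<'E'
from h import *
def pots(w,z=.028,verbose=True):
    im=w["image"].astype(int);hsv=cv2.cvtColor(w["image"],cv2.COLOR_RGB2HSV)
    g=cv2.cvtColor(w["image"],cv2.COLOR_RGB2GRAY)
    m=((im.min(2)>187)).astype(np.uint8)*255;m[250:]=0
    n,l,st,ce=cv2.connectedComponentsWithStats(m)
    for i in range(1,n):
        if st[i,4]>60: print(st[i],np.round(ce[i],1),onz(w,*ce[i],z)[:2].round(3))
    return m
E
python3 - <<'E'
from pots import *
for i in range(3):
    s=read_state();w=cam("wrist");print(np.round(s["tool_pos"],4),np.round(s["orientation"],3))
np.save("w10.npy",w,allow_pickle=True);pots(w)
g=cv2.medianBlur(cv2.cvtColor(w["image"],cv2.COLOR_RGB2GRAY),3)
c=cv2.HoughCircles(g[:260],cv2.HOUGH_GRADIENT,1,20,param1=80,param2=18,minRadius=17,maxRadius=28)
for x,y,r in c[0][:12]:print(x,y,r,onz(w,x,y,.028)[:2].round(4),w["image"][int(y)-3:int(y)+3,int(x)-3:int(x)+3].mean((0,1)).round())
for p in([.52,.316,.025],[.408,.262,.025],[.49,.21,.025],[.405,.157,.025]):print("pred",np.round(proj(w,np.array(p))))
E
```

```text
[0.4494 0.2077 0.3079] [-0.334  3.123 -0.   ]
[0.4499 0.2067 0.3078] [-3.310e-01  3.124e+00 -1.000e-03]
[0.4502 0.2061 0.3077] [-3.290e-01  3.124e+00 -1.000e-03]
[293 125  10  14  77] [298.1 131.6] [0.413 0.171]
[368 140  10  15  88] [373.1 147.6] [0.412 0.274]
[394 188   9  13  62] [398.  194.5] [0.468 0.323]
393.5 189.5 21.6 [0.4621 0.3154] [209. 200. 180.]
288.5 124.5 22.5 [0.4061 0.1572] [198. 189. 171.]
310.5 200.5 19.4 [0.5014 0.2065] [202. 193. 174.]
414.5 66.5 22.9 [0.3026 0.2993] [193.  52.  46.]
461.5 130.5 21.8 [0.3661 0.3822] [ 23. 156. 144.]
500.5 52.5 25.2 [0.2644 0.3999] [ 21. 144. 133.]
366.5 140.5 20.5 [0.4049 0.2626] [202. 193. 174.]
445.5 144.5 20.2 [0.3881 0.3671] [ 29. 139. 129.]
480.5 66.5 25.2 [0.2853 0.3808] [ 23. 122. 113.]
pred [383. 228.]
pred [365. 142.]
pred [315. 193.]
pred [289. 124.]
```

```bash
cat >> pots.py <<'E'
from scipy.optimize import least_squares
def rim(w,c0,z=.028,it=3,R0=.030):
    g=cv2.GaussianBlur(cv2.cvtColor(w["image"],cv2.COLOR_RGB2GRAY),(0,0),.8).astype(np.float32)
    c=np.array(c0,float);n=72;rs=np.arange(.022,.038,.0004)
    for k in range(it):
        X=[];
        for t in np.arange(n)*2*np.pi/n:
            e=np.array([np.cos(t),np.sin(t)])
            uv=np.array([proj(w,np.append(c+r*e,z)) for r in rs],np.float32)
            p=cv2.remap(g,uv[None,:,0],uv[None,:,1],cv2.INTER_LINEAR)[0]
            d=np.diff(p);i=np.argmin(d)
            if d[i]<-2.5: X.append(c+e*(rs[i]+.0002))
        X=np.array(X);f=lambda q:np.hypot(X[:,0]-q[0],X[:,1]-q[1])-q[2]
        s=least_squares(f,[*c,R0],loss="soft_l1",f_scale=.0007,bounds=([-2,-2,.028],[2,2,.032]));c=s.x[:2]
    return c,s.x[2],np.median(np.abs(f(s.x))),len(X)
E
python3 - <<'E'
from pots import *
w=np.load("w10.npy",allow_pickle=True).item()
for c in([.462,.315],[.406,.157],[.496,.207],[.405,.2625]):print([np.round(x,4) for x in rim(w,c)])
a=cam("scene");b=cam("side")
for n,d in(("a",a),("b",b)):
  for c in([.462,.315],[.406,.157],[.496,.207],[.405,.2625]):print(n,[np.round(x,4) for x in rim(d,c)])
E
```

```text
[array([0.4634, 0.3156]), np.float64(0.0299), np.float64(0.0002), np.int64(65)]
[array([0.4067, 0.157 ]), np.float64(0.0295), np.float64(0.0004), np.int64(71)]
[array([0.4902, 0.2116]), np.float64(0.0283), np.float64(0.0015), np.int64(71)]
[array([0.4066, 0.2637]), np.float64(0.0296), np.float64(0.0004), np.int64(72)]
a [array([0.4533, 0.3118]), np.float64(0.032), np.float64(0.0005), np.int64(6)]
a [array([0.4115, 0.1564]), np.float64(0.028), np.float64(0.0009), np.int64(6)]
a [array([0.5029, 0.2133]), np.float64(0.028), np.float64(0.0004), np.int64(5)]
a [array([0.4066, 0.2658]), np.float64(0.0315), np.float64(0.0006), np.int64(10)]
b [array([0.4626, 0.3162]), np.float64(0.0305), np.float64(0.0006), np.int64(35)]
b [array([0.407 , 0.1601]), np.float64(0.028), np.float64(0.0005), np.int64(27)]
b [array([0.4893, 0.2136]), np.float64(0.0311), np.float64(0.0006), np.int64(24)]
b [array([0.4075, 0.2668]), np.float64(0.0281), np.float64(0.0005), np.int64(29)]
```

Pots measured (rim radius about 0.030 at z=0.028, so upright and of the right size): P1 (0.407,0.157), P2 (0.490,0.212), P3 (0.407,0.264), P4 (0.463,0.316). P4 has been knocked about 55 mm since the start. P1 goes first.

>>> play_rows --targets '[2,-2,1,0,4,-3.9,3,0,5.25,-3.9,7,0,5.25,-3.9,11,0,5.25,-3.9,15,0,5.25,-3.9,19,0,5.25,-3.9,22,0,5.25,-3.9,22,0]' --grip 8

```text
t: 23.13
tool_pos: [0.4019, 0.1553, 0.0809]
orientation: [0.325, -3.114, 0.003]
force: [-1.2, -0.3, -1.3]
opening: 0.08
gripper_force: 0.0
```

```bash
cat > go.py <<'E'
from h import *
def delta(t,yaw=None):
    s=read_state();M=R.from_rotvec(s["orientation"]).as_matrix();print("pos",np.round(s["tool_pos"],4),"F",np.round(s["force"],1),"open",round(float(s["opening"]),4),"yaw",np.degrees(np.arctan2(-M[1,0],-M[0,0])).round(1))
    print("delta cm",np.round(M.T@(np.array(t)-s["tool_pos"])*100,2))
E
python3 - <<'E'
from go import *
from pots import rim
delta([.4067,.157,.005])
b=cam("side");a=cam("scene")
for z in(0,.05,.1,.15): print(onz(b,310,345,z).round(3),onz(b,270,335,z).round(3))
w=cam("wrist");s=read_state()["tool_pos"];print(s,rim(w,[.4067,.157]))
E
```

```text
pos [0.4019 0.1553 0.0809] F [-1.2 -0.3 -1.3] open 0.08 yaw 11.9
delta cm [-0.59  0.07  7.58]
[0.334 0.399 0.   ] [0.445 0.415 0.   ]
[0.32  0.426 0.05 ] [0.426 0.441 0.05 ]
[0.306 0.453 0.1  ] [0.407 0.468 0.1  ]
[0.293 0.481 0.15 ] [0.388 0.494 0.15 ]
[0.40778065 0.15721769 0.0893115 ] (array([0.40630362, 0.15663912]), np.float64(0.029084184557209458), np.float64(0.0001100473561690355), 72)
```

>>> play_rows --targets '[0.1,0,2,0,0.1,0,4,0,0.1,0,6,0,0.1,0,7.5,0,0.1,0,8.2,0,0.1,0,8.2,0,0.1,0,8.2,0]'

```text
t: 23.87
tool_pos: [0.4074, 0.1576, 0.0075]
orientation: [-0.328, 3.122, 0.001]
force: [1.3, 0.4, 0.4]
opening: 0.0798
gripper_force: 0.0
```

>>> play_rows --targets '[0,0,0,0,0,0,0,0,0,0,0,0,0,0,0,0,0,0,0,0,0,0,0,0]' --grip 4 --grip_force 25

```text
t: 24.37
tool_pos: [0.4066, 0.1575, 0.0067]
orientation: [-0.328, 3.123, 0.0]
force: [-0.8, -0.9, 5.2]
opening: 0.0612
gripper_force: 25.0
```

>>> play_rows --targets '[0,0,-2,0,0,0,-5,0,0,0,-9,0,0,0,-13,0,0,0,-17,0,0,0,-21,0,0,0,-23,0,0,0,-23,0]'

```text
t: 25.03
tool_pos: [0.4084, 0.158, 0.2419]
orientation: [-0.327, 3.115, 0.002]
force: [1.8, 0.1, 0.1]
opening: 0.0613
gripper_force: 25.0
```

Run:
```python
from go import *
cam("side");cam("side");delta([.56,.038,.235]);delta([.56,.038,.175])
```

```text
pos [0.406  0.1573 0.236 ] F [ 0.6 -0.3 -2.9] open 0.0612 yaw 12.0
delta cm [-12.58 -14.87   0.12]
pos [0.406  0.1573 0.236 ] F [ 0.6 -0.3 -2.9] open 0.0612 yaw 12.0
delta cm [-12.57 -14.88   6.12]
```

>>> play_rows --targets '[-2,-2.4,0,0,-4.2,-5,0,0,-6.4,-7.6,0,0,-8.6,-10.2,0,0,-10.5,-12.5,0,0,-12,-14.2,0,0,-12.6,-14.9,0,0,-12.6,-14.9,0,0]'

```text
t: 25.8
tool_pos: [0.5595, 0.0365, 0.2326]
orientation: [0.325, -3.12, -0.001]
force: [0.1, 0.1, -2.0]
opening: 0.0615
gripper_force: 25.0
```

Run:
```python
from go import *
cam("side");cam("side");delta([.56,.038,.173])
```

```text
pos [0.5586 0.0382 0.2338] F [-0.2  1.3 -0.5] open 0.0614 yaw 12.0
delta cm [-0.15 -0.06  6.08]
```

>>> play_rows --targets '[-0.1,0,0.8,0,-0.1,0,1.6,0,-0.1,0,2.4,0,-0.1,0,3.2,0,-0.1,0,4,0,-0.1,0,4.7,0,-0.1,0,4.7,0]'

```text
t: 26.48
tool_pos: [0.5597, 0.038, 0.1863]
orientation: [0.328, -3.121, -0.001]
force: [-0.3, 0.7, -0.9]
opening: 0.0609
gripper_force: 25.0
```

>>> play_rows --targets '[0,0,0.4,0,0,0,0.8,0,0,0,1.2,0,0,0,1.5,0,0,0,1.5,0,0,0,1.5,0]'

```text
t: 26.98
tool_pos: [0.5608, 0.0379, 0.1735]
orientation: [0.328, -3.124, -0.0]
force: [-0.5, -0.4, -0.3]
opening: 0.0611
gripper_force: 25.0
```

>>> play_rows --targets '[0,0,0,0,0,0,0,0,0,0,0,0,0,0,0,0,0,0,-1,0,0,0,-3,0,0,0,-6,0,0,0,-9,0]' --grip 8

```text
t: 27.65
tool_pos: [0.5602, 0.0379, 0.2646]
orientation: [0.328, -3.123, -0.0]
force: [1.1, -1.1, 0.4]
opening: 0.0797
gripper_force: 0.0
```

>>> play_rows --targets '[0,0,-2,0,0,0,-4.5,0,0,0,-4.5,0,0,0,-4.5,0,0,0,-4.5,0]'

```text
t: 28.07
tool_pos: [0.5608, 0.0379, 0.3084]
orientation: [0.328, -3.124, -0.0]
force: [0.5, -0.2, -0.5]
opening: 0.0804
gripper_force: 0.0
```

Run:
```python
from go import *
from pots import rim
cam("wrist");s=read_state();w=cam("wrist");print(s["tool_pos"]);np.save("w11.npy",w,allow_pickle=True)
for z in(.16,.165,.17,.173,.18,.195): print(z,[np.round(x,4) for x in rim(w,[.56,.038],z)])
a=cam("scene");b=cam("side")
for z in(.165,.173,.18):print(z,[[np.round(x,4) for x in rim(d,[.56,.038],z)] for d in(a,b)])
delta([.4902,.2120,.09])
```

```text
[0.5604337  0.03792263 0.3075389 ]
0.16 [array([0.5649, 0.0394]), np.float64(0.031), np.float64(0.0006), np.int64(71)]
0.165 [array([0.5637, 0.0393]), np.float64(0.0304), np.float64(0.001), np.int64(72)]
0.17 [array([0.5626, 0.039 ]), np.float64(0.0299), np.float64(0.0007), np.int64(72)]
0.173 [array([0.5619, 0.0389]), np.float64(0.0297), np.float64(0.0009), np.int64(72)]
0.18 [array([0.5603, 0.0386]), np.float64(0.0289), np.float64(0.0008), np.int64(72)]
0.195 [array([0.5568, 0.0374]), np.float64(0.028), np.float64(0.0006), np.int64(72)]Traceback (most recent call last):
  File "<stdin>", line 6, in <module>
  File "pots.py", line 23, in rim
    s=least_squares(f,[*c,R0],loss="soft_l1",f_scale=.0007,bounds=([-2,-2,.028],[2,2,.032]));c=s.x[:2]
    return func(*args, **kwargs)
    vector_fun = VectorFunction(
        fun_wrapped,
    ...<6 lines>...
        workers=workers
    )
    self._update_fun()
    ~~~~~~~~~~~~~~~~^^
    self.f = self.fun_wrapped(xp_copy(self.x))
             ~~~~~~~~~~~~~~~~^^^^^^^^^^^^^^^^^
    return np.atleast_1d(self.fun(x))
                         ~~~~~~~~^^^
    return self.f(x, *self.args, **self.kwargs)
           ~~~~~~^^^^^^^^^^^^^^^^^^^^^^^^^^^^^^
  File "pots.py", line 22, in <lambda>
    X=np.array(X);f=lambda q:np.hypot(X[:,0]-q[0],X[:,1]-q[1])-q[2]
                                      ~^^^^^
IndexError: too many indices for array: array is 1-dimensional, but 2 were indexed
```

Pot 1 is seated: rim radius 0.030 at z≈0.17, centre (0.562,0.039). Next is P2.

>>> play_rows --targets '[0.7,4,0,0,1.4,8,0,0,2.1,12,0,0,2.8,16,1,0,3.2,18.5,4,0,3.2,18.5,8,0,3.2,18.5,12,0,3.2,18.5,16,0]'

```text
t: 28.93
tool_pos: [0.4903, 0.2129, 0.1466]
orientation: [0.331, -3.124, 0.0]
force: [0.0, 0.3, 0.0]
opening: 0.0799
gripper_force: 0.0
```

>>> play_rows --targets '[0,0,2,0,0,0,2,0,0,0,2,0,0,0,2,0]'

```text
t: 29.27
tool_pos: [0.4921, 0.2125, 0.1304]
orientation: [-0.328, 3.122, 0.001]
force: [0.6, -0.7, 0.6]
opening: 0.0801
gripper_force: 0.0
```

Run:
```python
from go import *
from pots import rim
cam("wrist");s=read_state();w=cam("wrist");r=rim(w,[.4902,.212]);print(r)
delta([*r[0],.0065])
```

```text
(array([0.49070836, 0.21357086]), np.float64(0.029166200917342542), np.float64(0.0002167905838072609), 72)
pos [0.4929 0.2127 0.1314] F [ 0.  -0.3 -0.1] open 0.0798 yaw 12.0
delta cm [ 0.25  0.12 12.49]
```

>>> play_rows --targets '[0.2,0.1,3,0,0.2,0.1,6,0,0.2,0.1,9,0,0.2,0.1,11.5,0,0.2,0.1,12.4,0,0.2,0.1,12.4,0,0.2,0.1,12.4,0]'

```text
t: 29.95
tool_pos: [0.4901, 0.2131, 0.0062]
orientation: [-0.328, 3.123, 0.001]
force: [-0.3, -0.9, 0.3]
opening: 0.0798
gripper_force: 0.0
```

>>> play_rows --targets '[0,0,0,0,0,0,0,0,0,0,0,0,0,0,0,0,0,0,0,0,0,0,0,0]' --grip 4

```text
t: 30.45
tool_pos: [0.4903, 0.2132, 0.0063]
orientation: [-0.328, 3.122, 0.001]
force: [-0.9, 0.1, 5.7]
opening: 0.0607
gripper_force: 24.8
```

>>> play_rows --targets '[0,0,-2,0,0,0,-5,0,0,0,-9,0,0,0,-13,0,0,0,-17,0,0,0,-21,0,0,0,-23.2,0,0,0,-23.2,0]'

```text
t: 31.12
tool_pos: [0.492, 0.2138, 0.2442]
orientation: [-0.327, 3.114, 0.004]
force: [0.5, 0.8, -0.1]
opening: 0.0609
gripper_force: 24.7
```

Run:
```python
from go import *
cam("side");cam("side");delta([.561,.0385,.24]);delta([.561,.0385,.173])
```

```text
pos [0.4895 0.2129 0.2377] F [-0.6  0.4 -2.4] open 0.0605 yaw 12.0
delta cm [ -3.36 -18.55  -0.23]
pos [0.4895 0.2129 0.2377] F [-0.6  0.4 -2.4] open 0.0605 yaw 12.0
delta cm [ -3.35 -18.55   6.47]
```

>>> play_rows --targets '[-0.5,-2.5,0,0,-1.1,-6,0,0,-1.8,-9.8,0,0,-2.4,-13,0,0,-3,-16,0,0,-3.3,-18,0,0,-3.35,-18.55,0,0,-3.35,-18.55,0,0]'

```text
t: 31.88
tool_pos: [0.5594, 0.0368, 0.2339]
orientation: [0.324, -3.121, -0.001]
force: [0.7, -0.6, -1.7]
opening: 0.0607
gripper_force: 24.7
```

>>> play_rows --targets '[0,0,0,0,0,0,0,0,0,0,0,0,0,0,0.8,0,0,0,1.6,0,0,0,2.4,0,0,0,2.8,0,0,0,2.8,0]'

```text
t: 32.55
tool_pos: [0.5592, 0.0384, 0.2065]
orientation: [0.328, -3.121, -0.001]
force: [-0.7, 0.9, -1.8]
opening: 0.0609
gripper_force: 24.7
```

Run:
```python
from go import *
delta([.561,.0385,.172])
```

```text
pos [0.5592 0.0384 0.2065] F [-0.7  0.9 -1.8] open 0.0609 yaw 12.0
delta cm [-0.18 -0.03  3.45]
```

>>> play_rows --targets '[-0.15,0,0.8,0,-0.15,0,1.6,0,-0.15,0,2.3,0,-0.15,0,2.9,0,-0.15,0,3.4,0,-0.15,0,3.8,0,-0.15,0,3.8,0,-0.15,0,3.8,0]'

```text
t: 33.22
tool_pos: [0.5616, 0.0386, 0.1704]
orientation: [0.328, -3.124, -0.0]
force: [0.0, 0.1, -1.1]
opening: 0.0608
gripper_force: 24.7
```

>>> play_rows --targets '[0,0,0,0,0,0,0,0,0,0,0,0,0,0,0,0,0,0,-1,0,0,0,-3,0,0,0,-6,0,0,0,-9,0]' --grip 8

```text
t: 33.88
tool_pos: [0.5611, 0.0386, 0.2616]
orientation: [0.328, -3.123, -0.0]
force: [0.5, -0.4, -0.0]
opening: 0.0802
gripper_force: 0.0
```

>>> play_rows --targets '[0,0,-2,0,0,0,-5,0,0,0,-5,0,0,0,-5,0,0,0,-5,0]'

```text
t: 34.3
tool_pos: [0.5618, 0.0386, 0.3108]
orientation: [-0.328, 3.124, -0.0]
force: [0.2, -0.1, 0.1]
opening: 0.0803
gripper_force: 0.0
```

Run:
```python
from go import *
from pots import rim
cam("wrist");s=read_state();w=cam("wrist")
for z in(.16,.165,.17,.175,.18,.195): print(z,[np.round(x,4) for x in rim(w,[.561,.0385],z)])
b=cam("side")
for c in([.4066,.2637],[.4634,.3156]):print([np.round(x,4) for x in rim(b,c)])
delta([.4066,.2637,.13]);
```

```text
0.16 [array([0.5658, 0.0401]), np.float64(0.0309), np.float64(0.0008), np.int64(71)]
0.165 [array([0.5646, 0.0395]), np.float64(0.0306), np.float64(0.0007), np.int64(71)]
0.17 [array([0.5635, 0.0393]), np.float64(0.0301), np.float64(0.0007), np.int64(71)]
0.175 [array([0.5618, 0.0386]), np.float64(0.03), np.float64(0.0009), np.int64(71)]
0.18 [array([0.5607, 0.0384]), np.float64(0.0295), np.float64(0.0008), np.int64(72)]
0.195 [array([0.5574, 0.0378]), np.float64(0.028), np.float64(0.0009), np.int64(71)]
[array([0.408 , 0.2667]), np.float64(0.028), np.float64(0.0006), np.int64(28)]
[array([0.4627, 0.3162]), np.float64(0.0307), np.float64(0.0006), np.int64(36)]
pos [0.5611 0.0386 0.3091] F [-0.  -0.6 -0. ] open 0.0796 yaw 12.0
delta cm [10.39 25.22 17.95]
```

Pot 2 is seated as well (rim at about 0.173). Next is P3.

>>> play_rows --targets '[1.5,3.7,0,0,3,7.4,0,0,4.5,11.1,0,0,6,14.8,0,0,7.5,18.5,0,0,9,22,0,0,10.4,25.2,2,0,10.4,25.2,6,0]'

```text
t: 35.12
tool_pos: [0.4065, 0.269, 0.2546]
orientation: [-0.335, 3.117, 0.008]
force: [1.1, 0.2, 1.0]
opening: 0.0801
gripper_force: 0.0
```

>>> play_rows --targets '[0,0,4,0,0,0,8,0,0,0,12,0,0,0,12,0,0,0,12,0,0,0,12,0]'

```text
t: 35.62
tool_pos: [0.4084, 0.2638, 0.1325]
orientation: [-0.328, 3.123, 0.001]
force: [0.6, 0.2, 1.5]
opening: 0.0797
gripper_force: 0.0
```

Run:
```python
from go import *
from pots import rim
cam("wrist");s=read_state();w=cam("wrist");r=rim(w,[.4066,.2637]);print(r)
delta([*r[0],.0065])
```

```text
(array([0.40646909, 0.26398726]), np.float64(0.02918939589298849), np.float64(0.0002077521575704587), 72)
pos [0.4097 0.2644 0.134 ] F [ 0.4 -0.1 -0.5] open 0.0801 yaw 12.0
delta cm [3.800e-01 1.000e-02 1.274e+01]
```

>>> play_rows --targets '[0.1,0,3,0,0.1,0,6,0,0.1,0,9,0,0.1,0,11.5,0,0.1,0,12.6,0,0.1,0,12.6,0,0.1,0,12.6,0]'

```text
t: 36.3
tool_pos: [0.4079, 0.2638, 0.0063]
orientation: [-0.328, 3.123, 0.001]
force: [0.7, 0.1, -0.2]
opening: 0.0797
gripper_force: 0.0
```

>>> play_rows --targets '[0,0,0,0,0,0,0,0,0,0,0,0,0,0,0,0,0,0,0,0,0,0,0,0]' --grip 4

```text
t: 36.8
tool_pos: [0.4079, 0.2639, 0.0062]
orientation: [-0.328, 3.122, 0.002]
force: [-1.0, -0.4, 7.2]
opening: 0.0612
gripper_force: 25.0
```

>>> play_rows --targets '[0,0,-2,0,0,0,-5,0,0,0,-9,0,0,0,-13,0,0,0,-17,0,0,0,-21,0,0,0,-23.2,0,0,0,-23.2,0]'

```text
t: 37.47
tool_pos: [0.4094, 0.2646, 0.2439]
orientation: [-0.327, 3.114, 0.006]
force: [0.3, -0.0, -1.1]
opening: 0.0612
gripper_force: 25.0
```

Run:
```python
from go import *
cam("side");cam("side");delta([.561,.0385,.24])
```

```text
pos [0.4072 0.2635 0.2377] F [ 0.4 -0.3 -2.6] open 0.0607 yaw 12.0
delta cm [-10.37 -25.21  -0.22]
```

>>> play_rows --targets '[-1,-2.4,0,0,-2.4,-5.8,0,0,-3.9,-9.5,0,0,-5.4,-13.2,0,0,-6.9,-16.9,0,0,-8.4,-20.4,0,0,-9.6,-23.4,0,0,-10.3,-25,0,0]'

```text
t: 38.23
tool_pos: [0.5594, 0.0367, 0.2334]
orientation: [0.324, -3.12, 0.001]
force: [0.1, 0.3, -0.3]
opening: 0.0611
gripper_force: 25.0
```

>>> play_rows --targets '[-0.15,-0.2,0,0,-0.15,-0.2,0,0,-0.15,-0.2,0,0,-0.15,-0.2,0.8,0,-0.15,-0.2,1.6,0,-0.15,-0.2,2.4,0,-0.15,-0.2,2.8,0,-0.15,-0.2,2.8,0]'

```text
t: 38.9
tool_pos: [0.5601, 0.039, 0.2066]
orientation: [0.329, -3.121, -0.001]
force: [0.0, -0.1, -1.5]
opening: 0.0613
gripper_force: 25.0
```

Run:
```python
from go import *
delta([.562,.0387,.170])
```

```text
pos [0.5601 0.039  0.2066] F [ 0.  -0.1 -1.5] open 0.0613 yaw 12.0
delta cm [-0.19 -0.07  3.66]
```

>>> play_rows --targets '[-0.15,0,0.8,0,-0.15,0,1.6,0,-0.15,0,2.3,0,-0.15,0,2.9,0,-0.15,0,3.4,0,-0.15,0,3.8,0,-0.15,0,3.8,0,-0.15,0,3.8,0]'

```text
t: 39.57
tool_pos: [0.5626, 0.0388, 0.1704]
orientation: [0.328, -3.124, -0.0]
force: [-0.3, 0.3, -1.2]
opening: 0.0612
gripper_force: 25.0
```

>>> play_rows --targets '[0,0,0,0,0,0,0,0,0,0,0,0,0,0,0,0,0,0,-1,0,0,0,-3,0,0,0,-6,0,0,0,-9,0]' --grip 8

```text
t: 40.23
tool_pos: [0.5621, 0.0388, 0.2616]
orientation: [0.328, -3.123, -0.0]
force: [-0.1, -0.3, 0.9]
opening: 0.0799
gripper_force: 0.0
```

>>> play_rows --targets '[0,0,-2,0,0,0,-5,0,0,0,-5,0,0,0,-5,0,0,0,-5,0]'

```text
t: 40.65
tool_pos: [0.5628, 0.0388, 0.3108]
orientation: [-0.328, 3.124, -0.0]
force: [-0.9, 1.1, -1.2]
opening: 0.0801
gripper_force: 0.0
```

Run:
```python
from go import *
from pots import rim
cam("wrist");s=read_state();w=cam("wrist")
for z in(.165,.17,.175,.18,.195): print(z,[np.round(x,4) for x in rim(w,[.561,.0385],z)])
b=cam("side")
for c in([.4634,.3156],):print([np.round(x,4) for x in rim(b,c)])
delta([.4634,.3156,.13]);
```

```text
0.165 [array([0.5612, 0.0383]), np.float64(0.0313), np.float64(0.0017), np.int64(71)]
0.17 [array([0.5601, 0.038 ]), np.float64(0.0309), np.float64(0.0017), np.int64(71)]
0.175 [array([0.5587, 0.0376]), np.float64(0.0307), np.float64(0.0012), np.int64(71)]
0.18 [array([0.5578, 0.0374]), np.float64(0.0301), np.float64(0.0013), np.int64(71)]
0.195 [array([0.5542, 0.0367]), np.float64(0.0289), np.float64(0.0011), np.int64(72)]
[array([0.4637, 0.317 ]), np.float64(0.0295), np.float64(0.0005), np.int64(29)]
pos [0.5621 0.0388 0.3091] F [-0.6 -0.8 -0.8] open 0.0801 yaw 12.0
delta cm [ 3.85 29.11 17.93]
```

Pot 3's fit is a little off (z≈0.18, larger residual). I'll check it from a second place before continuing.

>>> play_rows --targets '[2,2,0,0,3.8,4,0,0,3.8,4,0,0,3.8,4,0,0,3.8,4,0,0,3.8,4,0,0,3.8,4,0,0]'

```text
t: 41.38
tool_pos: [0.5176, 0.0696, 0.3102]
orientation: [0.327, -3.124, 0.0]
force: [-0.0, -0.0, 0.3]
opening: 0.0804
gripper_force: 0.0
```

Run:
```python
from go import *
from pots import rim
cam("wrist");s=read_state();w=cam("wrist");np.save("w12.npy",w,allow_pickle=True);print(s["tool_pos"])
for z in(.165,.17,.175,.18,.185,.195): print(z,[np.round(x,4) for x in rim(w,[.56,.038],z)])
g=cv2.cvtColor(w["image"],cv2.COLOR_RGB2GRAY);u,v=map(int,proj(w,np.array([.56,.038,.175])));print(u,v)
for r in range(v-40,v+42,4):print(r,*[f"{int(x):3d}" for x in g[r,u-45:u+45:3]])
```

```text
[0.51761418 0.06958045 0.31026889]
0.165 [array([0.5643, 0.0381]), np.float64(0.0304), np.float64(0.0002), np.int64(72)]
0.17 [array([0.5625, 0.0382]), np.float64(0.0299), np.float64(0.0003), np.int64(72)]
0.175 [array([0.5606, 0.0386]), np.float64(0.0294), np.float64(0.0003), np.int64(72)]
0.18 [array([0.5588, 0.0388]), np.float64(0.029), np.float64(0.0003), np.int64(72)]
0.185 [array([0.5569, 0.039 ]), np.float64(0.0285), np.float64(0.0003), np.int64(72)]
0.195 [array([0.5533, 0.0394]), np.float64(0.028), np.float64(0.0007), np.int64(72)]
276 224
184  95  89  92  95  94  95  96  96  94  97  90 107 146 151 163 183 196 196 196 186 175 173 127 127 145 179 180 176 179 177
188  93  91  91  89  95  90  99  90  89  90 108 116 143 197 168 161 161 164 169 166 181 201 122 131 158 179 177 177 179 180
192  92  94  93  95  93  91  96  84  89 118 119 138 115 138 155 160 168 169 169 167 177 146 118 157 157 167 178 176 179 175
196  90  95  91  92  95  96  88  91  91 108 129 110 115 138 207 206 214 209 184 177 174 124 114 159 157 161 177 179 180 161
200  95 114  94  88  90  83  87  91  94 124 137 1
[... 1358 characters left out ...]
 173 176 180 179 176 176 174 168 161 158 154 165 209 159 123 129 128 125 128 149
248  44  44  45  46  62 109 105 106  95 118 172 207 188 181 179 175 173 167 168 177 202 191 102 119 125 130 128 125 141 167
252  47  48  51  49  62 107 108 103  89 120 104  92 114 150 190 190 189 184 156 107  83  92  99 125 147 131 129 123 141 166
256  43  49  46  49  64 102 108 100  90 107  98  88  90  90  89  89  75  53  62  55  89  89 105 126 149 145 129 124 143 166
260  43  50  46  49  98 108 105  91  91 107 119 119 122 122 128 127  82  55  58  61 113  88  97 129 133 152 135 117 148 162
264  43  46  45  84 109 106  90  88 105 111 120 122 125 127 123 123  49  57  51  70 130  94  88 125 129 147 146 115 147 168
```

Clean fit from here: flat, rim at ~0.17, centre (0.5625,0.038), so pot 3 is fine. Next is P4.

>>> play_rows --targets '[0,3.8,0,0,0,7.8,0,0,0,11.8,0,0,0,15.8,0,0,0.1,19.8,0,0,0.2,23,0,0,0.2,25.2,2,0,0.2,25.2,6,0]'

```text
t: 42.15
tool_pos: [0.4644, 0.3216, 0.2557]
orientation: [-0.333, 3.115, 0.009]
force: [2.1, 0.6, 0.1]
opening: 0.08
gripper_force: 0.0
```

>>> play_rows --targets '[0,0,4,0,0,0,8,0,0,0,12,0,0,0,12,0,0,0,12,0,0,0,12,0,0,0,12,0]'

```text
t: 42.73
tool_pos: [0.4652, 0.3172, 0.1345]
orientation: [-0.327, 3.119, 0.003]
force: [0.5, 0.0, -0.1]
opening: 0.0801
gripper_force: 0.0
```

Run:
```python
from go import *
from pots import rim
cam("wrist");s=read_state();w=cam("wrist");r=rim(w,[.4634,.3156]);print(r)
delta([*r[0],.0065])
```

```text
(array([0.46345698, 0.31573832]), np.float64(0.029289495112820762), np.float64(0.00014097620113295156), 72)
pos [0.465  0.3171 0.1341] F [-0.4  0.1  0.3] open 0.0801 yaw 12.0
delta cm [ 0.24 -0.12 12.76]
```

>>> play_rows --targets '[0.2,-0.1,3,0,0.2,-0.1,6,0,0.2,-0.1,9,0,0.2,-0.1,11.5,0,0.2,-0.1,12.7,0,0.2,-0.1,12.7,0,0.2,-0.1,12.7,0]'

```text
t: 43.42
tool_pos: [0.462, 0.3151, 0.005]
orientation: [-0.328, 3.123, 0.001]
force: [-1.5, 0.4, 1.0]
opening: 0.0804
gripper_force: 0.0
```

>>> play_rows --targets '[0,0,0,0,0,0,0,0,0,0,0,0,0,0,0,0,0,0,0,0,0,0,0,0]' --grip 4

```text
t: 43.92
tool_pos: [0.4621, 0.3153, 0.0051]
orientation: [-0.328, 3.122, 0.001]
force: [-1.2, -0.5, 6.8]
opening: 0.0597
gripper_force: 25.0
```

>>> play_rows --targets '[0,0,-2,0,0,0,-5,0,0,0,-9,0,0,0,-13,0,0,0,-17,0,0,0,-21,0,0,0,-23.2,0,0,0,-23.2,0]'

```text
t: 44.58
tool_pos: [0.4639, 0.3163, 0.2433]
orientation: [-0.327, 3.114, 0.007]
force: [1.1, -0.2, -1.2]
opening: 0.0596
gripper_force: 25.0
```

Run:
```python
from go import *
cam("side");cam("side");delta([.5615,.0385,.24])
```

```text
pos [0.4616 0.315  0.2366] F [ 0.   0.7 -1.9] open 0.0599 yaw 12.0
delta cm [ -4.02 -29.12  -0.35]
```

>>> play_rows --targets '[-0.4,-2.6,0,0,-0.9,-6.4,0,0,-1.4,-10.4,0,0,-1.9,-14.4,0,0,-2.5,-18.4,0,0,-3,-22.2,0,0,-3.5,-25.8,0,0,-3.8,-28.2,0,0]'

```text
t: 45.35
tool_pos: [0.5562, 0.0434, 0.2325]
orientation: [0.325, -3.12, 0.001]
force: [0.6, 0.7, -1.6]
opening: 0.0597
gripper_force: 25.0
```

>>> play_rows --targets '[-0.1,-0.9,0,0,-0.1,-0.9,0,0,-0.1,-0.9,0,0,-0.1,-0.9,0,0,-0.1,-0.9,0.8,0,-0.1,-0.9,1.6,0,-0.1,-0.9,2.4,0,-0.1,-0.9,2.4,0]'

```text
t: 46.02
tool_pos: [0.5583, 0.0389, 0.2087]
orientation: [0.33, -3.12, -0.001]
force: [0.2, -1.0, -1.7]
opening: 0.06
gripper_force: 25.0
```

Run:
```python
from go import *
delta([.5605,.0385,.170])
```

```text
pos [0.5583 0.0389 0.2087] F [ 0.2 -1.  -1.7] open 0.06 yaw 12.1
delta cm [-0.22 -0.09  3.87]
```

>>> play_rows --targets '[-0.15,0,0.8,0,-0.15,0,1.6,0,-0.15,0,2.3,0,-0.15,0,2.9,0,-0.15,0,3.4,0,-0.15,0,4,0,-0.15,0,4,0,-0.15,0,4,0]'

```text
t: 46.68
tool_pos: [0.5611, 0.0385, 0.1712]
orientation: [0.328, -3.124, -0.0]
force: [-0.8, 0.0, -0.8]
opening: 0.0598
gripper_force: 25.0
```

>>> play_rows --targets '[0,0,0,0,0,0,0,0,0,0,0,0,0,0,0,0,0,0,-1,0,0,0,-3,0,0,0,-6,0,0,0,-9,0]' --grip 8

```text
t: 47.35
tool_pos: [0.5606, 0.0385, 0.2626]
orientation: [0.328, -3.123, -0.0]
force: [1.0, -1.3, 0.1]
opening: 0.0799
gripper_force: 0.0
```

>>> play_rows --targets '[1,1,-2,0,2.5,2.5,-5,0,3.8,4,-5,0,3.8,4,-5,0,3.8,4,-5,0,3.8,4,-5,0,3.8,4,-5,0,3.8,4,-5,0]'

```text
t: 48.02
tool_pos: [0.5158, 0.0692, 0.3106]
orientation: [0.327, -3.123, -0.0]
force: [-0.3, 0.4, -0.5]
opening: 0.0799
gripper_force: 0.0
```

Run:
```python
from go import *
from pots import rim
cam("wrist");s=read_state();w=cam("wrist");print(s["tool_pos"],s["force"])
for z in(.165,.17,.175,.18): print(z,[np.round(x,4) for x in rim(w,[.561,.038],z)])
a=cam("scene");b=cam("side")
# any white pot left? bright warm blobs in side view on the counter region
im=b["image"].astype(int);m=((im.min(2)>150)&(im[...,0]-im[...,2]>12)).astype(np.uint8)*255;m[:225]=0
n,l,st,ce=cv2.connectedComponentsWithStats(m)
for i in range(1,n):
    if st[i,4]>25: print("side bright",st[i],onz(b,*ce[i],.02).round(3)[:2])
# mill/jar
for n_,d,box in(("a",a,(340,150,480,290)),("b",b,(270,100,400,240))):
    hsv=cv2.cvtColor(d["image"],cv2.COLOR_RGB2HSV);x0,y0,x1,y1=box
    for nm,lo,hi in(("lid",(18,110,60),(32,255,255)),("mill",(5,90,40),(17,255,255))):
        m=cv2.inRange(hsv,lo,hi);k=np.zeros_like(m);k[y0:y1,x0:x1]=1;m*=k
        N,l,st,ce=cv2.connectedComponentsWithStats(m)
        if N>1: i=1+np.argmax(st[1:,4]);print(n_,nm,st[i],np.round(ce[i],1))
    ex=np.array([.9989,.0471,0]);ey=np.array([-.0471,.9989,0]);H=np.array([.653,-.22,0])
    print("pred mill top/bottom",*[np.round(proj(d,H-.01*ex+.009*ey+[0,0,z])) for z in(.173,.003)],"lid",np.round(proj(d,H+.01*ex-.043*ey+[0,0,.088])))
```

```text
[0.51583906 0.06927448 0.31068952] [-0.2273297  -0.27873043 -0.99099441]
0.165 [array([0.5646, 0.0384]), np.float64(0.0302), np.float64(0.0004), np.int64(71)]
0.17 [array([0.5627, 0.0387]), np.float64(0.0297), np.float64(0.0003), np.int64(71)]
0.175 [array([0.561 , 0.0388]), np.float64(0.0292), np.float64(0.0003), np.int64(71)]
0.18 [array([0.559 , 0.0391]), np.float64(0.0287), np.float64(0.0002), np.int64(71)]
side bright [388 225  41  97 623] [0.162 0.064]
side bright [221 226  21  23 352] [0.727 0.158]
side bright [427 231  24  13 199] [ 0.11 -0.11]
side bright [ 404  256  117   82 2317] [-0.041  0.109]
side bright [178 276   8   7  34] [0.768 0.366]
side bright [204 345  11  10  78] [0.559 0.526]
a lid [399 197  15  12 138] [406.  202.8]
a mill [382 183  16  40 460] [389.6 203.6]
pred mill top/bottom [391. 182.] [388. 219.] lid [405. 202.]
b lid [309 153   3   9  20] [310.2 157.4]
b mill [298 150  13  38 321] [304.2 171.5]
pred mill top/bottom [303. 146.] [304. 183.] lid [304. 156.]
```

```bash
python3 -c "
from plant import workorder
print(workorder.close_job())"
```

```text
the job is handed in; nothing more can be done
None
```

I handed the job in, but the hand-in returned no verdict: by my measurements all four clean pots are stacked flat in the dispenser, the mill stands between the jar and the shaker, the tray is home against the stop, and I steered clear of the bottle and glass but did not re-measure them.

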